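# Gauge the dowels and stand them in the caddy

## Task

Check the dowels lying on the sloping rest with the dowel gauge, one after the other from the thickest to the thinnest: push each one foot first straight down through the hole one size too big for it, draw it out, then step down to the hole of its own size and push it through that until its foot comes out below the bar. Put every checked dowel upright in the caddy, foot down on the caddy's floor and painted head up, and leave the other things on the bench where they are.

Things in the scene. Friction and masses are not known exactly. Their poses are not given: they have to be found in the camera images.
- gauge: dowel gauge, fixed to the bench: a flat steel bar 60 mm wide, 230 mm long (along its y axis) and 16 mm thick, carried on two blue feet at its ends; underside 50 mm and top face 66 mm above the bench, open below. Origin under its centre at bench height, z up. Five vertical through holes 40 mm apart along its long centre line, biggest at +y, smallest at -y; a painted dot lies on the bar 22 mm to the -x side of each hole
- hole0 (a point): centre of the gauge's 24 mm hole, at the bar's top face (dot: white); proper to none of the dowels, one size above the red dowel's hole; one size too big for the red dowel
- hole1 (a point): centre of the gauge's 21 mm hole, at the bar's top face (dot: red); the proper hole of the red dowel, with 2 mm of play; one size too big for the yellow dowel
- hole2 (a point): centre of the gauge's 18 mm hole, at the bar's top face (dot: yellow); the proper hole of the yellow dowel, with 2 mm of play; one size too big for the green dowel
- hole3 (a point): centre of the gauge's 15 mm hole, at the bar's top face (dot: green); the proper hole of the green dowel, with 2 mm of play; one size too big for the blue dowel
- hole4 (a point): centre of the gauge's 12 mm hole, at the bar's top face (dot: blue); the proper hole of the blue dowel, with 2 mm of play
- rest: sloping wooden rest, fixed to the bench, 230 mm wide (along its y axis) and about 150 mm deep, with four V troughs 56 mm apart (y = +84, +28, -28, -84 mm) that rise at 45 degrees toward its +x. Troughs are 100 mm long with a stop board at the low end; dowels lie in them foot down, so the upper 60 mm or so of each dowel stands free in the air past the trough's end. Origin under its centre at bench height
- dowel_red: loose wooden dowel, 19 mm diameter, 170 mm long, upper 25 mm painted red, foot tapered over its last 8 mm; 35 g. Origin at the centre of the foot's end face, z axis along the dowel toward the red head. At the start it lies in one of the rest's troughs, its head up and away at 45 degrees. May be absent (None)
- dowel_yellow: loose wooden dowel, 16 mm diameter, 170 mm long, upper 25 mm painted yellow, foot tapered over its last 8 mm; 27 g. Origin at the centre of the foot's end face, z axis along the dowel toward the yellow head. At the start it lies in one of the rest's troughs, its head up and away at 45 degrees. May be absent (None)
- dowel_green: loose wooden dowel, 13 mm diameter, 170 mm long, upper 25 mm painted green, foot tapered over its last 8 mm; 20 g. Origin at the centre of the foot's end face, z axis along the dowel toward the green head. At the start it lies in one of the rest's troughs, its head up and away at 45 degrees. May be absent (None)
- dowel_blue: loose wooden dowel, 10 mm diameter, 170 mm long, upper 25 mm painted blue, foot tapered over its last 8 mm; 14 g. Origin at the centre of the foot's end face, z axis along the dowel toward the blue head. At the start it lies in one of the rest's troughs, its head up and away at 45 degrees. May be absent (None)
- caddy: grey open holder caddy, loose, about 0.7 kg, 116 x 116 mm, 85 mm tall, walls 5 mm, floor 5 mm thick, split by dividers as tall as the sides into nine cells (3 x 3) of 32 x 32 mm, cell centres at x, y = -37, 0, +37 mm. Origin under its centre, z up. It stands on the bench on the side where the rest is not
- jar: bystander, loose, to be left alone: amber glass jar, 68 mm diameter, 100 mm tall
- glue: bystander, loose, to be left alone: white glue bottle, 52 mm diameter, 150 mm tall, orange cap
- tape: bystander, loose, to be left alone: grey roll, 84 mm diameter, 25 mm high, lying flat
- offcut: bystander, loose, to be left alone: brown wood offcut 50 x 90 x 30 mm
- screwdriver: bystander, loose, to be left alone: screwdriver lying on the bench
- tin: bystander, loose, to be left alone: can, 74 mm diameter, 75 mm tall
There are look-alikes about, which are no part of the job. There is more than one size of the caddy; the job needs the smaller.

How it is judged (in metres and radians):
On the way, in this order (a step that is already met when the one before it is completed fails the run):
1. the red dowel stands through the 24 mm hole (one size too big), its foot at least 6 mm out below the bar (z of dowel_red in the frame of hole0 below -0.022 m and horizontal distance between dowel_red and hole0 below 0.012 m and angle between dowel_red's own z axis and vertical below 0.3 rad), for 0.1 s.
2. the red dowel stands through the 21 mm hole (its own size), its foot at least 6 mm out below the bar (z of dowel_red in the frame of hole1 below -0.022 m and horizontal distance between dowel_red and hole1 below 0.012 m and angle between dowel_red's own z axis and vertical below 0.3 rad), for 0.1 s.
3. the yellow dowel stands through the 21 mm hole (one size too big), its foot at least 6 mm out below the bar (z of dowel_yellow in the frame of hole1 below -0.022 m and horizontal distance between dowel_yellow and hole1 below 0.012 m and angle between dowel_yellow's own z axis and vertical below 0.3 rad), for 0.1 s.
4. the yellow dowel stands through the 18 mm hole (its own size), its foot at least 6 mm out below the bar (z of dowel_yellow in the frame of hole2 below -0.022 m and horizontal distance between dowel_yellow and hole2 below 0.012 m and angle between dowel_yellow's own z axis and vertical below 0.3 rad), for 0.1 s.
5. the green dowel stands through the 18 mm hole (one size too big), its foot at least 6 mm out below the bar (z of dowel_green in the frame of hole2 below -0.022 m and horizontal distance between dowel_green and hole2 below 0.012 m and angle between dowel_green's own z axis and vertical below 0.3 rad), for 0.1 s.
6. the green dowel stands through the 15 mm hole (its own size), its foot at least 6 mm out below the bar (z of dowel_green in the frame of hole3 below -0.022 m and horizontal distance between dowel_green and hole3 below 0.012 m and angle between dowel_green's own z axis and vertical below 0.3 rad), for 0.1 s.
7. the blue dowel stands through the 15 mm hole (one size too big), its foot at least 6 mm out below the bar (z of dowel_blue in the frame of hole3 below -0.022 m and horizontal distance between dowel_blue and hole3 below 0.012 m and angle between dowel_blue's own z axis and vertical below 0.3 rad), for 0.1 s.
8. the blue dowel stands through the 12 mm hole (its own size), its foot at least 6 mm out below the bar (z of dowel_blue in the frame of hole4 below -0.022 m and horizontal distance between dowel_blue and hole4 below 0.012 m and angle between dowel_blue's own z axis and vertical below 0.3 rad), for 0.1 s.
At the end, for the whole second after the job is handed in: Every dowel present stands in the caddy, head up, foot within 25 mm of the height of the caddy's underside and inside its walls, leaning less than 0.45 rad, at rest and released; the caddy stands upright (angle between caddy's own z axis and vertical below 0.1 rad and linear speed of caddy below 0.02 m/s and z of dowel_red in the frame of caddy between -0.01 and 0.025 m and angle between each of dowel_red, dowel_yellow, dowel_green, dowel_blue's own z axis and vertical below 0.45 rad and linear speed of each of dowel_red, dowel_yellow, dowel_green, dowel_blue below 0.03 m/s and x of dowel_red in the frame of caddy between -0.057 and 0.057 m and y of dowel_red in the frame of caddy between -0.057 and 0.057 m and z of dowel_yellow in the frame of caddy between -0.01 and 0.025 m and x of dowel_yellow in the frame of caddy between -0.057 and 0.057 m and y of dowel_yellow in the frame of caddy between -0.057 and 0.057 m and z of dowel_green in the frame of caddy between -0.01 and 0.025 m and x of dowel_green in the frame of caddy between -0.057 and 0.057 m and y of dowel_green in the frame of caddy between -0.057 and 0.057 m and z of dowel_blue in the frame of caddy between -0.01 and 0.025 m and x of dowel_blue in the frame of caddy between -0.057 and 0.057 m and y of dowel_blue in the frame of caddy between -0.057 and 0.057 m); the robot touches nothing.
It fails at once if a bystander is shifted by more than 40 mm (distance of any of jar, glue, tape, offcut, screwdriver, tin from where it was at the start of the episode above 0.04 m).
It fails at once if the caddy is tipped over (angle between caddy's own z axis and vertical above 0.7 rad).
Of dowel_red, dowel_yellow, dowel_green, dowel_blue only 3 to 4 are there at a start; the rules pass over those that are not, and their reading is None.
At some moment in a run one of caddy may be knocked a few centimetres aside while the robot is not near it.
It also fails if it takes over 210 s, if anything falls off the work surface, if the arm or the gripper's body presses on something with over 40 N, if the wrist force passes 120 N, or if a joint passes its speed limit or range.

## Robot

A 7-joint arm with a two-finger parallel gripper is mounted at the origin on the work surface. World frame = base frame: x ahead of the robot, y to its left, z up, the work surface at z = 0. Lengths are in m, angles in degrees, forces in N, time in s.
With the tool pointing down it reaches from about 0.425 to 0.875 m from the base axis. Payload 4.7 kg.
Tool frame: the origin (TCP) lies at the very end of the fingers, on their centre line; the grasp point (between the pads) lies 19 mm behind it; z points along the fingers, y is the line along which they close (so a half turn about z gives the same grasp; the last joint's range is limited). The gripper opens to 87 mm and grips with 3 to 60 N. Pads are 19 mm wide; open, the fingers measure 117 mm over their backs; the gripper's body (75 mm by 190 mm) begins 51 mm behind the grasp point.
Start: joints at [-75.453, 18.392, -4.016, 83.108, 1.295, 78.541, -3.26], TCP at [0.154, 0.631, 0.223] pointing down, gripper open.
Joint ranges: [-163.93, 163.93], [-17.29, 119.83], [-79.2, 71.16], [3.27, 140.29], [-89.18, 269.18], [5.43, 117.66], [-154.24, 154.24]. Speed limits (degrees/s): [147.25, 147.25, 180, 180, 180, 180, 180].

## Interface

Orientations are given as [roll, pitch, yaw] about the fixed x, y, z axes, in that order (R = Rz(yaw) Ry(pitch) Rx(roll)).
In Python, from cell import telemetry, cams, env gives the robot as it stands.
- The arm moves only by the tool arm_command, never from a script. Its argument "series" is text: rows parted by semicolons, each of 5 numbers parted by spaces: the shift along the tool's x, y, z in mm, then the turn about the tool's z in rad, then the closure in counts, from 0 (fully open) to 255 (shut). A call has 1 to 20 rows; each row shifts and turns the commanded pose from where the row before left it, along the tool's axes as they then stand; what a row does not reach is not made up. A row lasts 1/12 s, in which the tool goes at most 41.7 mm and 7.16 degrees, less where a joint would pass 70% of its speed; a pose out of reach is approached as far as the arm can. A call is refused whole if a number of a shift passes 41.7 or a number of a turn 0.125, either way. A call with a gripper value outside its range is refused whole. The fingers move at their own pace and stop on an object; "squeeze" is the grip in N (left out, the last holds). Time passes only in rows, so rows that do not move let the fingers close. It gives the time, the measured TCP pose, the force, the opening and the grip force at its end, in the units of the state.
- telemetry.get_obs(): the state, without advancing time (a new reading comes with each control period).
- cams.read_camera(name): name is "side" or "top" or "wrist"; returns the picture (400x640x3 uint8, blue, green, red); there is no depth.
- cams.calibration(name): a dict with "K" (3x3 intrinsics, pixels), "dist" ([k1, k2, p1, p2, k3] as OpenCV has them; the pictures are not rectified), "origin" and "rotation" of the camera in the world; the wrist camera has in their place "hand_eye" (4x4, takes a point from camera to tool coordinates, whose origin is the TCP and whose axes are the flange's). Camera axes: x right, y down, z forward; pixel columns grow to the right and rows downward; lengths in m; the calibration is good to about 2 mm. A picture is of the moment at which its call begins: read the wrist's pose just before it. calibration takes no time and is no camera call.
- env.sign_off(): hands the job in; it is judged then, once.
The state is a dict: "time_s": time; "qpos": joint angles; "joint_velocities": joint speeds; "effort": joint torques, N m; "tool_pos": TCP position; "tool_rot": TCP orientation; "force": force on the tool from outside, world axes, zero at the start; "wrist_torque": the same for the moment, N m; "grip_width": finger opening in m; "grasp_force": force on a finger pad.
Only numpy, scipy, OpenCV 4.12 (cv2) and the standard library are available. Lean on these libraries where they do the work, as an engineer would, in place of code of your own. Each camera call takes 0.05 s, during which the arm holds its last target. There are 200 camera calls.

## Working session

There is one attempt and no reset: what is moved stays moved. The work goes in short steps, Python scripts to look and compute and a tool call to move; the robot and the scene stay as the last step left them, time stands still between calls to the robot, and variables do not carry over. Pictures are saved under pics/ and viewed, at most 14 in all, crops included, and the job is handed in when it is done.

Besides the shell and the picture viewer there is one more tool, called after "Call:" in YAML: its name, and indented under it one key for each argument. arm_command: Moves the arm, as the interface text tells. Its arguments: {"type":"object","properties":{"series":{"type":"string"},"squeeze":{"type":"number"}},"required":["series"]}

```bash
ls; mkdir -p pics
python3 - <<'E'
from cell import telemetry,cams,env
import cv2
o=telemetry.get_obs(); print(o)
for n in ("side","top"):
    im=cams.read_camera(n); cv2.imwrite(f"pics/{n}0.png",im)
    print(n,cams.calibration(n))
print(cams.calibration("wrist"))
cv2.imwrite("pics/wrist0.png",cams.read_camera("wrist"))
E
```

```text
pics
{'time_s': 0.0, 'qpos': array([-75.45079261,  18.43926432,  -4.01595574,  83.1744917 ,
         1.29433513,  78.54156687,  -3.25995033]), 'joint_velocities': array([-0.04104469, -0.07124898, -0.01445752,  0.04510721, -0.07279517,
       -0.05846284, -0.02885425]), 'effort': array([-3.86726852e-04, -4.91293430e+01, -4.03958643e-01, -3.12529457e+01,
       -6.37920317e-02,  4.42351517e-02,  1.97982804e-04]), 'tool_pos': array([0.15430944, 0.63084485, 0.22146285]), 'tool_rot': array([-1.79889886e+02,  4.99868103e-03,  1.66260858e+02]), 'force': array([-0.10087974,  0.27035157, -0.6369532 ]), 'wrist_torque': array([0.01791107, 0.00250719, 0.00375069]), 'grasp_force': 0.0, 'grip_width': 0.08661628049819857}
side {'K': array([[484.82245584,   0.        , 323.20310532],
       [  0.        , 484.82245584, 194.20683237],
       [  0.        ,   0.        ,   1.        ]]), 'dist': array([-0.05760432,  0.        ,  0.        ,  0.        ,  0.        ]), 'origin': array([-0.2741086 , -0.9758306 ,  0.86204603]), 'rotation': array([-121.92834219,   -1.18934935,  -37.37797069])}
top {'K': a
[... 256 characters left out ...]
41793174, -0.01315633,  1.10824533]), 'rotation': array([-173.3430358 ,    0.41616958,  -89.13203158])}
{'K': array([[302.2601502 ,   0.        , 321.40210671],
       [  0.        , 302.2601502 , 199.5842566 ],
       [  0.        ,   0.        ,   1.        ]]), 'dist': array([-0.02854213,  0.        ,  0.        ,  0.        ,  0.        ]), 'hand_eye': array([[-1.44665471e-03, -9.69892811e-01, -2.43527911e-01,
         6.66631312e-02],
       [ 9.99998941e-01, -1.44245808e-03, -1.95556472e-04,
         3.00289986e-04],
       [-1.61609986e-04, -2.43527936e-01,  9.69893870e-01,
        -1.61369183e-01],
       [ 0.00000000e+00,  0.00000000e+00,  0.00000000e+00,
         1.00000000e+00]])}
```

View images.

View pics/top0.png

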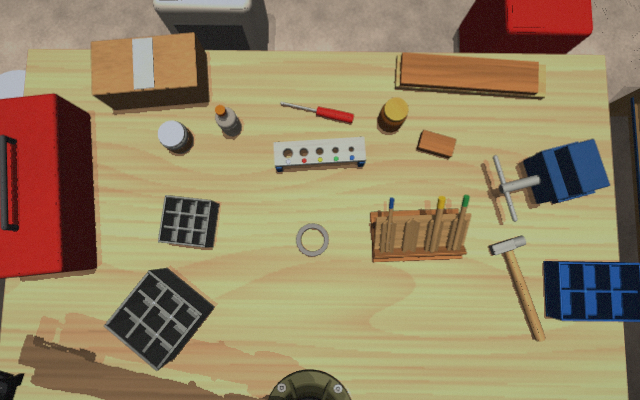

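View pics/side0.png

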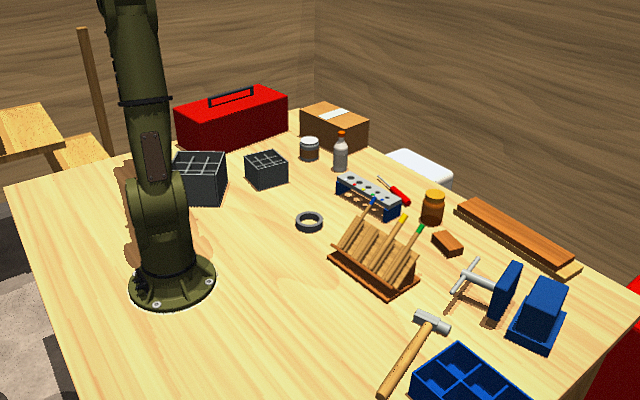

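Run:
```python
import cv2,numpy as np
im=cv2.imread("pics/top0.png")
a=cv2.resize(im[125:275,265:480],None,fx=3.7,fy=3.7,interpolation=cv2.INTER_CUBIC)
cv2.imwrite("pics/crop0.png",a)
b=cv2.resize(im[185:260,150:230],None,fx=7,fy=7,interpolation=cv2.INTER_CUBIC)
cv2.imwrite("pics/crop1.png",b)
```

```text
(no output)
```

View pics/crop0.png

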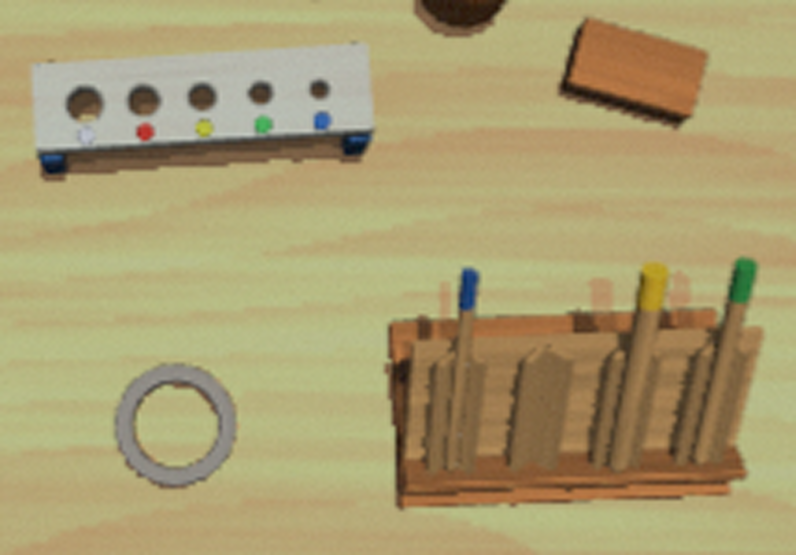

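View pics/crop1.png

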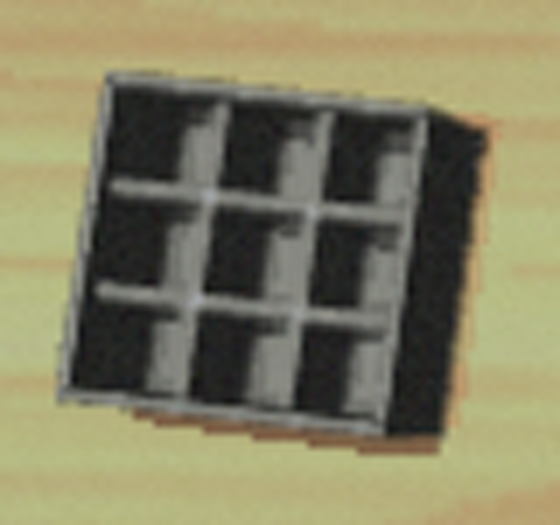

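```bash
cat > h.py <<'E'
import numpy as np, cv2
from scipy.spatial.transform import Rotation as Ro
from cell import telemetry,cams,env
def cam(n,o=None):
    c=cams.calibration(n)
    if n!="wrist": return c,Ro.from_euler('xyz',c['rotation'],degrees=True).as_matrix(),np.array(c['origin'])
    R=Ro.from_euler('xyz',o['tool_rot'],degrees=True).as_matrix(); H=c['hand_eye']
    return c,R@H[:3,:3],o['tool_pos']+R@H[:3,3]
def ray(n,px,o=None):
    c,R,t=cam(n,o)
    u=cv2.undistortPoints(np.array(px,float).reshape(-1,1,2),c['K'],c['dist'])[:,0]
    return t,(R@np.c_[u,np.ones(len(u))].T).T
def at_z(n,px,z,o=None):
    t,d=ray(n,px,o); z=np.broadcast_to(z,len(d)); return t+d*((z-t[2])/d[:,2])[:,None]
def proj(n,P,o=None):
    c,R,t=cam(n,o); q=(np.atleast_2d(P)-t)@R
    return cv2.projectPoints(q,np.zeros(3),np.zeros(3),c['K'],c['dist'])[0][:,0]
def tri(p1,n1,p2,n2,o=None):
    A=np.zeros((3,3));b=np.zeros(3)
    for n,p in((n1,p1),(n2,p2)):
        t,d=ray(n,[p],o);d=d[0]/np.linalg.norm(d[0]);M=np.eye(3)-np.outer(d,d);A+=M;b+=M@t
    return np.linalg.solve(A,b)
def delta(target,o):  # world target -> tool-axis mm
    R=Ro.from_euler('xyz',o['tool_rot'],degrees=True).as_matrix()
    return np.round(R.T@(np.array(target)-o['tool_pos'])*1000,1)
E
python3 - <<'E'
from h import *
np.set_printoptions(precision=4,suppress=True)
off=np.array([265,125]);
h=np.array([(85,103),(144,100),(202,97),(260,93),(319,89)])/3.7+off
d=np.array([(86,135),(145,132),(204,128),(263,125),(322,121)])/3.7+off
H=at_z("top",h,.066);D=at_z("top",d,.066);print(H,D)
print(np.linalg.norm(np.diff(H,axis=0),axis=1),np.linalg.norm(H-D,axis=1))
v=H[0]-H[4];print("gauge yaw",np.degrees(np.arctan2(-v[0],v[1])))
c=np.array([(110,75),(430,105),(385,435),(62,400)])/7+[150,185]
C=at_z("top",c,.085);print(C,C.mean(0),np.linalg.norm(C-np.roll(C,1,0),axis=1))
for k in (0,1):
  v=C[k]-C[k+1]; 
v=C[0]-C[1];print("caddy yaw",np.degrees(np.arctan2(-v[0],v[1])))
# dowel heads (top face centre guesses) & rest front top corners
r=np.array([(398,505),(730,490),(390,322),(716,312)])/3.7+off
print("rest base",at_z("top",r,0.0))
# head ends
im=cv2.imread("pics/side0.png")
cv2.imwrite("pics/crop2.png",cv2.resize(im[160:310,310:440],None,fx=4,fy=4,interpolation=cv2.INTER_CUBIC))
E
```

```text
[[ 0.6521  0.064   0.066 ]
 [ 0.6547  0.0239  0.066 ]
 [ 0.6573 -0.0155  0.066 ]
 [ 0.6606 -0.0549  0.066 ]
 [ 0.664  -0.095   0.066 ]] [[ 0.63    0.0628  0.066 ]
 [ 0.6326  0.0228  0.066 ]
 [ 0.6359 -0.0171  0.066 ]
 [ 0.6385 -0.0571  0.066 ]
 [ 0.6418 -0.0971  0.066 ]]
[0.0402 0.0395 0.0395 0.0402] [0.0221 0.0221 0.0215 0.0222 0.0222]
gauge yaw 4.266526442781618
[[0.5369 0.3597 0.085 ]
 [0.528  0.247  0.085 ]
 [0.4134 0.2576 0.085 ]
 [0.4237 0.37   0.085 ]] [0.4755 0.3086 0.085 ] [0.1137 0.1131 0.115  0.1129]
caddy yaw -4.534461840661606
rest base [[ 0.3828 -0.157   0.    ]
 [ 0.3966 -0.3896  0.    ]
 [ 0.5113 -0.1514  0.    ]
 [ 0.5218 -0.3828  0.    ]]
```

View pics/crop2.png

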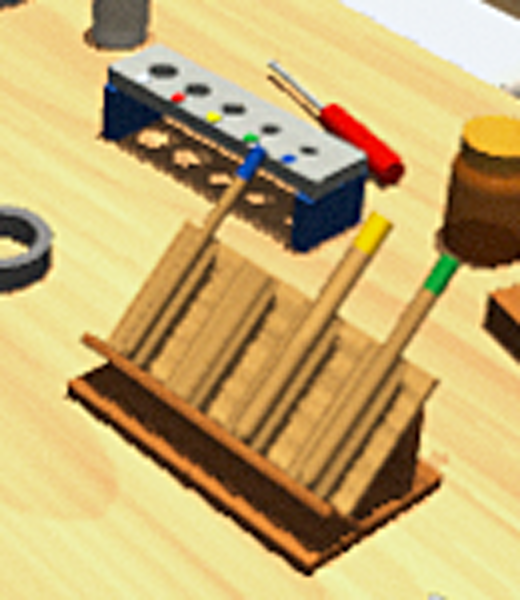

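Run:
```python
from h import *
np.set_printoptions(precision=4,suppress=True)
T=lambda p:np.array(p)/3.7+[265,125]
S=lambda p:np.array(p)/4+[310,160]
for n,(a,b,c,d) in dict(blue=((470,271),(258,152),(467,309),(240,178)),yellow=((653,268),(380,220),(650,310),(362,247)),green=((745,262),(447,260),(740,300),(430,288))).items():
    h=tri(T(a),"top",S(b),"side");p=tri(T(c),"top",S(d),"side")
    print(n,h,p,np.linalg.norm(h-p),proj("top",h)-T(a),proj("side",h)-S(b))
# predicted from rest geometry: trough foot/top in side & top? rest base corners from side
print(at_z("side",[S((310,572)),S((440,482)),S((70,390))],0.0))
```

```text
blue [ 0.5297 -0.1805  0.1552] [ 0.5094 -0.1824  0.1422] 0.024116111615327864 [[-0.2282  0.2809]] [[ 0.2962 -0.0428]]
yellow [ 0.5332 -0.2918  0.1592] [ 0.5109 -0.2949  0.1481] 0.025047990473276886 [[-0.0426  0.0487]] [[ 0.055  -0.0106]]
green [ 0.5372 -0.3478  0.1584] [ 0.5172 -0.3504  0.1461] 0.023631554451748034 [[-0.2664  0.2913]] [[ 0.3419 -0.0742]]
[[ 0.3997 -0.387   0.    ]
 [ 0.5269 -0.3779 -0.    ]
 [ 0.3876 -0.1588  0.    ]]
```

Call:
arm_command:
  series: "0 0 -30 -0.1 0;0 0 -30 -0.1 0;0 0 -30 -0.1 0;-24 -30 0 0 138;-24 -30 0 0 138;-24 -30 0 0 138;-24 -30 0 0 138;-24 -30 0 0 138;-24 -30 0 0 138;-24 -30 0 0 138;-24 -30 0 0 138;-24 -30 0 0 138;-24 -30 0 0 138;-24 -30 0 0 138;-24 -30 0 0 138;-24 -30 0 0 138;-24 -30 0 0 138;-24 -30 0 0 138"

```text
time_s: 1.65
tool_pos: [0.5416, 0.2023, 0.3125]
tool_rot: [180.0, -0.0, -176.5]
force: [1.0, 0.0, 0.2]
grip_width: 0.0401
grasp_force: 0.0
```

Call:
arm_command:
  series: "4.4 -35.2 5 0 138;4.4 -35.2 5 0 138;4.4 -35.2 5 0 138;4.4 -35.2 5 0 138;4.4 -35.2 5 0 138;4.4 -35.2 5 0 138;4.4 -35.2 5 0 138;4.4 -35.2 5 0 138;4.4 -35.2 5 0 138;4.4 -35.2 5 0 138;4.4 -35.2 5 0 138;4.4 -35.2 5 0 138;4.4 -35.2 5 0 138;4.4 -35.2 5 0 138;0 0 0 0 138;0 0 0 0 138"

```text
time_s: 2.98
tool_pos: [0.5075, -0.2942, 0.2419]
tool_rot: [-180.0, -0.1, -176.9]
force: [0.7, 1.1, -0.2]
grip_width: 0.0399
grasp_force: 0.0
```

Run:
```python
from h import *
o=telemetry.get_obs();print(o['tool_pos'],o['tool_rot'],o['qpos'])
im=cams.read_camera("wrist");cv2.imwrite("pics/w1.png",im)
# predicted yellow axis: head and 28mm point
u=np.array([.706,.043,.707]);h=np.array([.5315,-.292,.156])
print(proj("wrist",[h,h-.025*u,h-.06*u],o))
cv2.imwrite("pics/w1z.png",cv2.resize(im,None,fx=1.25,fy=1.25))
```

```text
[ 0.50745824 -0.29419976  0.24189368] [-1.79972462e+02 -9.93852485e-02 -1.76855157e+02] [ -8.34016266  11.89301776  41.65823662  92.18972123  -7.93849511
  79.03670311 127.37432977]
[[322.07667283 231.74369172]
 [321.90234614 206.66975442]
 [321.68373158 175.26172815]]
```

View pics/w1z.png

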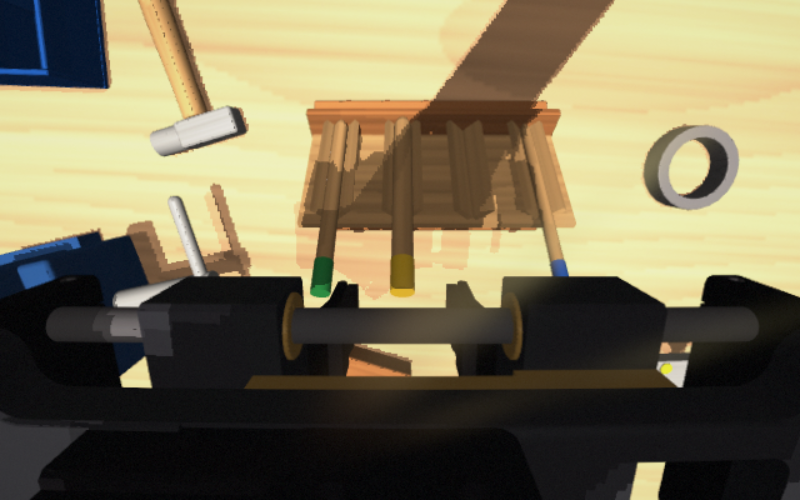

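Call:
arm_command:
  series: "-2 1 25 0 138;-2 0 25 0 138;0 0 25 0 138;0 0 25 0 138;0 0 15 0 138;0 0 10 0 138;0 0 0 0 138;0 0 0 0 255;0 0 0 0 255;0 0 0 0 255;0 0 0 0 255;0 0 0 0 255;0 0 0 0 255"
  squeeze: 5

```text
time_s: 4.12
tool_pos: [0.5136, -0.2912, 0.1184]
tool_rot: [-179.9, 0.1, -176.5]
force: [1.3, -0.1, 1.8]
grip_width: 0.0157
grasp_force: 5.0
```

Call:
arm_command:
  series: "5.2 0 -5.3 0 255;5.5 0 -5 0 255;5.7 0 -4.7 0 255;6 0 -4.4 0 255;6.2 0 -4.1 0 255;6.4 0 -3.8 0 255;6.6 0 -3.4 0 255;6.8 0 -3.1 0 255;6.9 0 -2.7 0 255;7.1 0 -2.4 0 255;7.2 0 -2 0 255;7.3 0 -1.6 0 255;7.3 0 -1.2 0 255;7.4 0 -0.8 0 255;7.4 0 -0.5 0 255;0 0 0 0 255;0 0 0 0 255"

```text
time_s: 5.53
tool_pos: [0.4127, -0.2971, 0.1631]
tool_rot: [180.0, -0.0, -176.6]
force: [0.8, -1.0, 6.5]
grip_width: 0.0166
grasp_force: 5.0
```

Run:
```python
from h import *
o=telemetry.get_obs();print(o['tool_pos'],o['tool_rot'],o['force'])
im=cams.read_camera("side");cv2.imwrite("pics/s2.png",cv2.resize(im[130:310,260:450],None,fx=3,fy=3,interpolation=cv2.INTER_CUBIC))
im=cams.read_camera("wrist");w=cv2.resize(im[80:240,200:440],None,fx=2.3,fy=2.3)
s=cv2.imread("pics/s2.png");W=np.zeros((600,800,3),np.uint8)
cv2.imwrite("pics/w2.png",w)
```

```text
[ 0.41271542 -0.29712502  0.16305886] [ 1.79996547e+02 -1.10789164e-02 -1.76620349e+02] [ 0.75017046 -0.98427516  6.50949931]
```

View pics/s2.png

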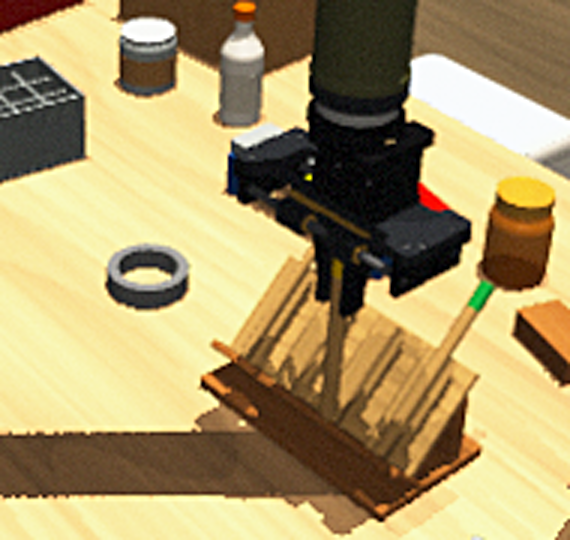

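Call:
arm_command:
  series: "0 0 0 0 255;0 0 0 0 255;0 0 -10 0 255;0 0 -20 0 255;0 0 -30 0 255;0 0 -30 0 255;0 0 -20 0 255;0 0 0 0 255;0 0 0 0 255"
  squeeze: 15

```text
time_s: 6.38
tool_pos: [0.4133, -0.2961, 0.2729]
tool_rot: [179.9, -0.0, -176.6]
force: [-0.5, -0.6, -0.2]
grip_width: 0.0154
grasp_force: 15.0
```

Run:
```python
from h import *
o=telemetry.get_obs();print(o['tool_pos'],o['tool_rot'],o['force'])
s=cams.read_camera("side");w=cams.read_camera("wrist")
cv2.imwrite("pics/s3r.png",s);cv2.imwrite("pics/w3r.png",w)
p=o['tool_pos']
for L in (.1,.12,.14): print(L,proj("side",p-[0,0,L],o),proj("wrist",p-[0,0,L],o))
c=proj("side",p-[0,0,.06])[0].astype(int);print("side crop",c-[30,50])
a=cv2.resize(s[c[1]-50:c[1]+50,c[0]-30:c[0]+37],None,fx=5.5,fy=5.5,interpolation=cv2.INTER_CUBIC)
b=cv2.resize(w[140:240,280:360],None,fx=5.5,fy=5.5,interpolation=cv2.INTER_CUBIC)
cv2.imwrite("pics/c3.png",np.hstack([a[:550],b[:550]]));print(a.shape)
```

```text
[ 0.41326721 -0.29612715  0.27294156] [ 1.79932445e+02 -1.76162937e-02 -1.76561521e+02] [-0.46137979 -0.5642266  -0.22137765]
0.1 [[372.22849463 227.39814223]] [[320.84896861 200.60687821]]
0.12 [[371.61827477 234.01287952]] [[320.85217322 195.45059867]]
0.14 [[371.01792596 240.5086662 ]] [[320.85498225 190.94291766]]
side crop [343 163]
(550, 368, 3)
```

View pics/c3.png

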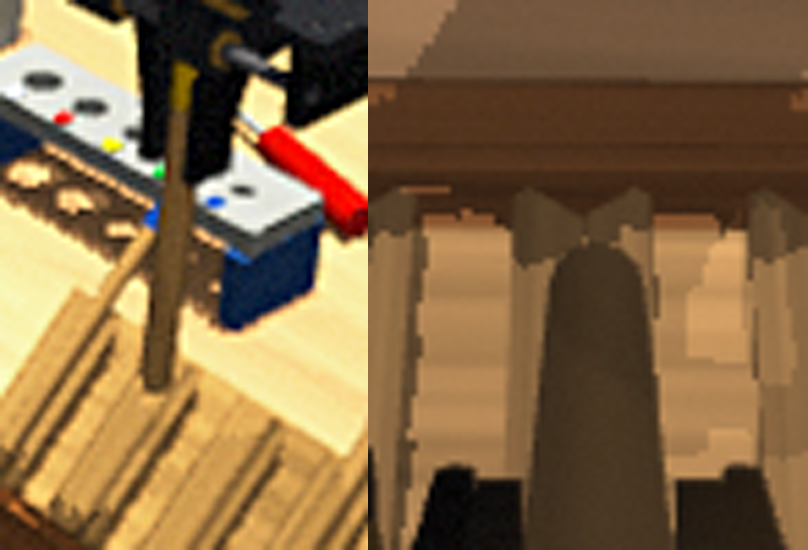

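Run:
```python
from h import *
o=telemetry.get_obs();p=o['tool_pos']
for w in ((322.2,189.6),(322.2,191.5)):
  for s in ((371.5,232.6),(371.7,233.5)):
    f=tri(w,"wrist",s,"side",o);print(f-p,proj("wrist",f,o)-w,proj("side",f)-s)
```

```text
[-0.00538651 -0.00108015 -0.11137519] [[-2.28217337  2.57638578]] [[-1.30262476  0.12089824]]
[-0.00463038 -0.00110976 -0.11442763] [[-2.35293676  2.65457029]] [[-1.35539451  0.12528411]]
[-0.00391617 -0.00054077 -0.1122798 ] [[-1.79131819  2.04115118]] [[-1.03036248  0.10255582]]
[-0.00314157 -0.00056375 -0.11534856] [[-1.86128249  2.11958272]] [[-1.080497    0.10714991]]
```

Call:
arm_command:
  series: "0 0 -30 0 255;-20.3 23.5 0 0 255;-20.3 23.5 0 0 255;-20.3 23.5 0 0 255;-20.3 23.5 0 0 255;-20.3 23.5 0 0 255;-20.3 23.5 0 0 255;-20.3 23.5 0 0 255;-20.3 23.5 0 0 255;-20.3 23.5 0 0 255;-20.3 23.5 0 0 255;-20.3 23.5 0 0 255;-20.3 23.5 0 0 255;-20.3 23.5 0 0 255;0 0 25 0 255;0 0 25 0 255;0 0 25 0 255;0 0 14 0 255;0 0 0 0 255;0 0 0 0 255"

```text
time_s: 8.15
tool_pos: [0.6577, 0.0243, 0.2115]
tool_rot: [-180.0, -0.3, -176.6]
force: [0.1, 0.3, -0.1]
grip_width: 0.0158
grasp_force: 15.0
```

```bash
cat > look.py <<'E'
from h import *
import sys
n=sys.argv[1]
o=telemetry.get_obs();print(o['tool_pos'],o['tool_rot'],o['force'],o['time_s'])
w=cams.read_camera("wrist");cv2.imwrite(f"pics/{n}r.png",w)
cv2.imwrite(f"pics/{n}.png",cv2.resize(w[130:240,240:400],None,fx=5,fy=5,interpolation=cv2.INTER_CUBIC))
p=o['tool_pos'];H=np.array([[.6547,.0239,.066],[.6573,-.0155,.066],[.6606,-.0549,.066],[.664,-.095,.066]])
H=H-[0,0,0]
print("holes crop",((proj("wrist",H,o)-[240,130])*5).round(0).tolist())
for L in (.11,.115,.12): print((proj("wrist",p-[0,0,L],o)-[240,130])*5)
E
python3 look.py w4
```

```text
[0.65767853 0.02427946 0.21146661] [-179.97909347   -0.26785072 -176.56712469] [ 0.11193749  0.27050677 -0.05304314] 8.15
holes crop [[404.0, 288.0], [214.0, 289.0], [24.0, 294.0], [-167.0, 299.0]]
[[405.17152027 342.2293625 ]]
[[405.20107295 335.97387533]]
[[405.22963511 329.92842052]]
```

View pics/w4.png

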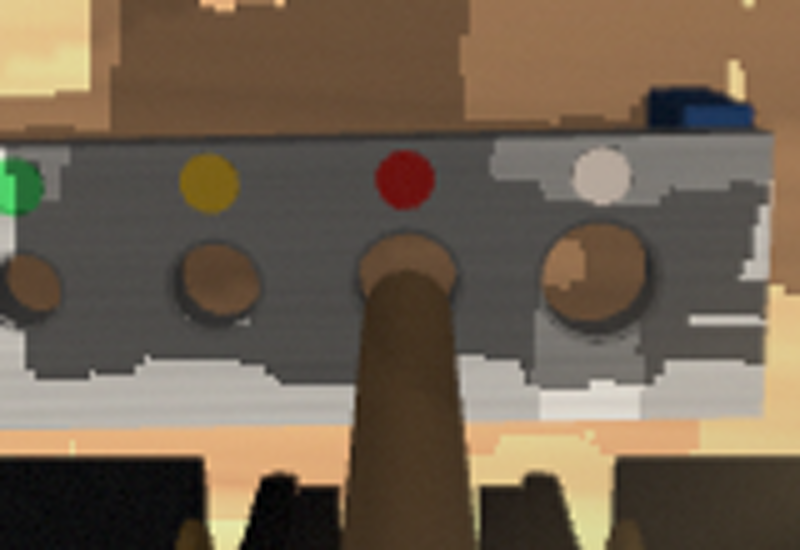

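```bash
cat > off.py <<'E'
from h import *
def off(foot,hole,L,o=None,zh=.066):
    o=o or telemetry.get_obs();p=o['tool_pos'];c=lambda q:np.array(q)/5+[240,130]
    f=at_z("wrist",[c(foot)],p[2]-L,o)[0];h=at_z("wrist",[c(hole)],zh,o)[0]
    R=Ro.from_euler('xyz',o['tool_rot'],degrees=True).as_matrix()
    print("foot-tcp",f-p,"hole",h,"tool move mm",np.round(R.T@(h-f)*1000,1))
E
python3 -c "
from off import *
for L in (.11,.115,.12): off((407,297),(408,281),L)
"
```

```text
foot-tcp [-0.00820899 -0.00012    -0.11      ] hole [0.65504157 0.02460729 0.066     ] tool move mm [-4.6  0.2 37.2]
foot-tcp [-7.14043742e-03 -5.61165304e-05 -1.15000000e-01] hole [0.65504157 0.02460729 0.066     ] tool move mm [-3.5  0.2 32.2]
foot-tcp [-6.07188774e-03  7.76918091e-06 -1.20000000e-01] hole [0.65504157 0.02460729 0.066     ] tool move mm [-2.5  0.2 27.2]
```

Call:
arm_command:
  series: "-3.3 0 0 0 255;0 0 8 0 255;0 0 8 0 255;0 0 6 0 255;0 0 4 0 255;0 0 4 0 255;0 0 4 0 255;0 0 4 0 255;0 0 0 0 255"

```text
time_s: 8.95
tool_pos: [0.6619, 0.0246, 0.1745]
tool_rot: [-180.0, -0.1, -176.6]
force: [0.6, -0.1, -0.4]
grip_width: 0.0155
grasp_force: 15.0
```

Call:
arm_command:
  series: "0 0 5 0 255;0 0 5 0 255;0 0 5 0 255;0 0 5 0 255;0 0 5 0 255;0 0 3 0 255;0 0 0 0 255;0 0 0 0 255;0 0 0 0 255"

```text
time_s: 9.7
tool_pos: [0.6621, 0.0246, 0.1473]
tool_rot: [180.0, -0.0, -176.5]
force: [-2.4, 0.1, -0.8]
grip_width: 0.0158
grasp_force: 15.0
```

Run:
```python
from h import *
o=telemetry.get_obs();print(o['tool_pos'],o['tool_rot'],o['force'])
s=cams.read_camera("side");w=cams.read_camera("wrist")
a=cv2.resize(s[150:240,320:420],None,fx=5,fy=5,interpolation=cv2.INTER_CUBIC)
b=cv2.resize(w[150:240,270:370],None,fx=3,fy=3,interpolation=cv2.INTER_CUBIC)
c=np.zeros((450,800,3),np.uint8);c[:,:500]=a;c[:270,500:]=b
cv2.imwrite("pics/c5.png",c)
```

```text
[0.66210748 0.02459366 0.14733358] [ 1.79997045e+02 -4.94227204e-02 -1.76548199e+02] [-2.44613982  0.13329749 -0.77811293]
```

View pics/c5.png

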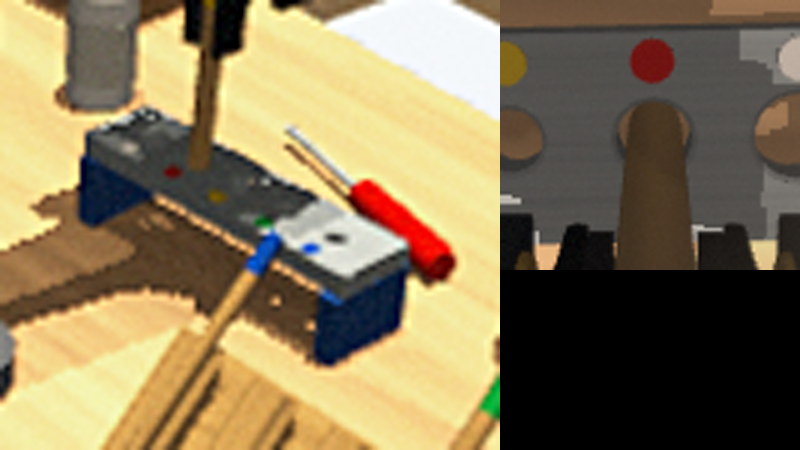

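Call:
arm_command:
  series: "0 0 -10 0 255;0 0 -15 0 255;0 0 -15 0 255;0 0 -15 0 255;0 -10 0 0 255;0 -10 0 0 255;0 -10 0 0 255;0 -9.5 0 0 255;0 0 0 0 255;0 0 0 0 255;0 0 0 0 255"

```text
time_s: 10.72
tool_pos: [0.6646, -0.0146, 0.2019]
tool_rot: [180.0, -0.1, -176.6]
force: [0.2, 0.7, -0.7]
grip_width: 0.0157
grasp_force: 15.0
```

```bash
python3 look.py w6
```

```text
[ 0.66460342 -0.0146075   0.20192087] [ 1.79964340e+02 -5.05387005e-02 -1.76559445e+02] [ 0.187129    0.73371804 -0.66723991] 10.7167
holes crop [[599.0, 272.0], [402.0, 274.0], [205.0, 279.0], [6.0, 284.0]]
[[404.58392307 340.03758385]]
[[404.597106   333.71924769]]
[[404.60984885 327.61294155]]
```

View pics/w6.png

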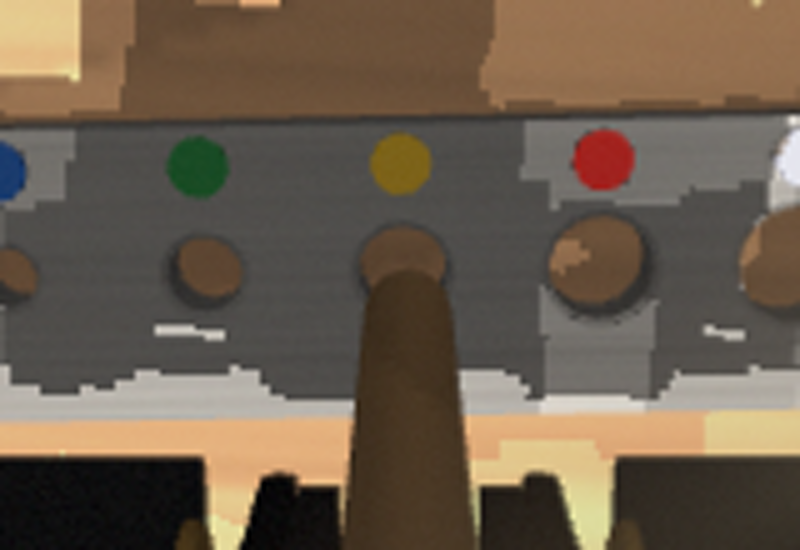

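```bash
python3 -c "
from off import *
for L in (.11,.115,.12): off((407,294),(403,269),L)
"
```

```text
foot-tcp [-8.68226181e-03 -6.50355024e-05 -1.10000000e-01] hole [ 0.6564964 -0.0149185  0.066    ] tool move mm [-0.4 -0.8 26. ]
foot-tcp [-7.61983472e-03  3.61196977e-06 -1.15000000e-01] hole [ 0.6564964 -0.0149185  0.066    ] tool move mm [ 0.6 -0.8 21. ]
foot-tcp [-6.55740763e-03  7.22594419e-05 -1.20000000e-01] hole [ 0.6564964 -0.0149185  0.066    ] tool move mm [ 1.7 -0.8 16. ]
```

Call:
arm_command:
  series: "0.5 -0.7 6 0 255;0 0 6 0 255;0 0 4 0 255;0 0 3 0 255;0 0 3 0 255;0 0 3 0 255;0 0 3 0 255;0 0 0 0 255;0 0 0 0 255"

```text
time_s: 11.52
tool_pos: [0.6643, -0.0156, 0.1744]
tool_rot: [180.0, -0.0, -176.6]
force: [-0.3, 0.6, 0.1]
grip_width: 0.0153
grasp_force: 15.0
```

Call:
arm_command:
  series: "0 0 3 0 255;0 0 3 0 255;0 0 3 0 255;0 0 3 0 255;0 0 3 0 255;0 0 3 0 255;0 0 3 0 255;0 0 3 0 255;0 0 3 0 255;0 0 0 0 255;0 0 0 0 255;0 0 0 0 255"

```text
time_s: 12.52
tool_pos: [0.6639, -0.0155, 0.1471]
tool_rot: [180.0, -0.1, -176.5]
force: [-1.8, -1.2, -1.5]
grip_width: 0.0154
grasp_force: 15.0
```

Call:
arm_command:
  series: "0 0 -10 0 255;0 0 -15 0 255;0 0 -20 0 255;0 0 -20 0 255;0 0 -20 0 255;0 0 -20 0 255;0 0 -15 0 255;0 0 0 0 255"

```text
time_s: 13.18
tool_pos: [0.6671, -0.0158, 0.2732]
tool_rot: [-180.0, 0.6, -176.5]
force: [0.6, -0.7, 0.7]
grip_width: 0.0156
grasp_force: 15.0
```

```bash
cat > cad.py <<'E'
from h import *
t=cams.read_camera("top");r=cv2.imread("pics/top0.png")
p=r[188:256,152:226];s=t[160:290,110:270]
m=cv2.matchTemplate(s,p,cv2.TM_CCOEFF_NORMED);_,v,_,l=cv2.minMaxLoc(m);print("match",v,"shift px",l[0]-42,l[1]-28)
print(telemetry.get_obs()['tool_pos'],telemetry.get_obs()['force'])
cv2.imwrite("pics/ct.png",t)
E
python3 cad.py
```

```text
match 0.998865008354187 shift px 0 0
[ 0.66618746 -0.01576668  0.27080644] [ 0.6226801  -0.18163772 -1.63781736]
```

Call:
arm_command:
  series: "10.9 33.3 0 0 255;10.9 33.3 0 0 255;10.9 33.3 0 0 255;10.9 33.3 0 0 255;10.9 33.3 0 0 255;10.9 33.3 0 0 255;10.9 33.3 0 0 255;10.9 33.3 0 0 255;10.9 33.3 0 0 255;10.9 33.3 0 0 255;10.9 33.3 0 0 255;0 0 20 0 255;0 0 20 0 255;0 0 10 0 255;0 0 0 0 255;0 0 0 0 255"

```text
time_s: 14.57
tool_pos: [0.5227, 0.3421, 0.2169]
tool_rot: [-180.0, -0.1, -176.6]
force: [-0.3, -0.1, -0.9]
grip_width: 0.0157
grasp_force: 15.0
```

```bash
python3 cad.py
python3 - <<'E'
from h import *
o=telemetry.get_obs();R=Ro.from_euler('z',-4.5,degrees=True).as_matrix()
print(o['tool_rot'])
w=cams.read_camera("wrist");c=np.array([.4755,.3086,.085])
cells=[c+R@[x,y,0] for x in(-37e-3,0,37e-3) for y in (-37e-3,0,37e-3)]
corn=[c+R@[x,y,0] for x,y in ((.0395,.0395),)]
P=proj("wrist",cells,o);f=proj("wrist",o['tool_pos']+[-.007,0,-.115],o)[0]
v=cv2.resize(w[100:240,200:440],None,fx=3.3,fy=3.3)
for q in P: cv2.circle(v,tuple(((q-[200,100])*3.3).astype(int)),4,(0,0,255),-1)
cv2.circle(v,tuple(((f-[200,100])*3.3).astype(int)),4,(255,255,0),-1)
cv2.imwrite("pics/w7.png",v)
E
```

```text
match 0.7613357901573181 shift px 0 0
[0.52324059 0.34239269 0.21808564] [0.15349377 0.0572916  0.35155743]
[ 1.79981332e+02  3.67244673e-02 -1.76618391e+02]
```

View pics/w7.png

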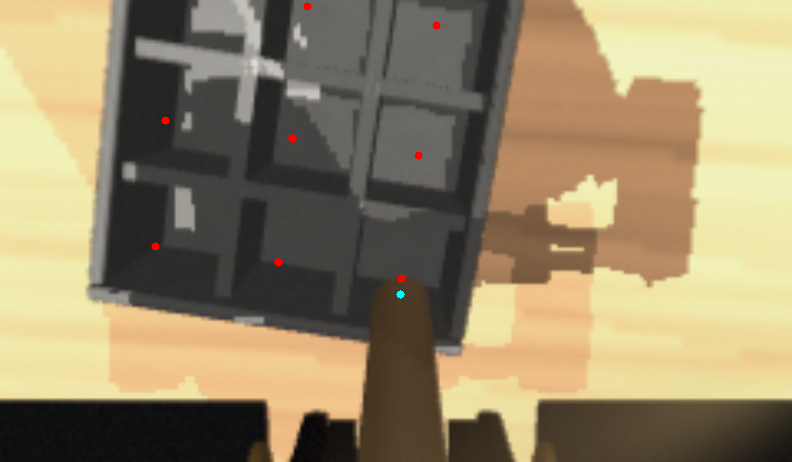

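Call:
arm_command:
  series: "3 2 0 0 255;0 0 15 0 255;0 0 15 0 255;0 0 15 0 255;0 0 15 0 255;0 0 12 0 255;0 0 8 0 255;0 0 5 0 255;0 0 3 0 255;0 0 2 0 255;0 0 0 0 255;0 0 0 0 255"

```text
time_s: 15.67
tool_pos: [0.5199, 0.3449, 0.1282]
tool_rot: [180.0, 0.0, -176.6]
force: [0.1, -0.5, -0.5]
grip_width: 0.0158
grasp_force: 15.0
```

Call:
arm_command:
  series: "0 0 2 0 255;0 0 2 0 255;0 0 1 0 255;0 0 1 0 255;0 0 0 0 255"

```text
time_s: 16.08
tool_pos: [0.5194, 0.3446, 0.1213]
tool_rot: [-180.0, -0.0, -176.6]
force: [0.3, -0.2, 0.4]
grip_width: 0.0156
grasp_force: 15.0
```

Call:
arm_command:
  series: "0 0 0 0 200;0 0 0 0 138;0 0 0 0 138;0 0 0 0 138;0 0 -15 0 138;0 0 -30 0 138;0 0 -30 0 138;0 0 -35 0 138;0 0 -35 0 138;0 0 -35 0 138;0 0 0 0 138"

```text
time_s: 17.0
tool_pos: [0.5222, 0.3462, 0.3103]
tool_rot: [179.6, 0.6, -176.6]
force: [0.2, -0.0, 1.0]
grip_width: 0.0398
grasp_force: 0.0
```

Call:
arm_command:
  series: "2.35 -38.5 0 0 138;2.35 -38.5 0 0 138;2.35 -38.5 0 0 138;2.35 -38.5 0 0 138;2.35 -38.5 0 0 138;2.35 -38.5 0 0 138;2.35 -38.5 0 0 138;2.35 -38.5 0 0 138;2.35 -38.5 0 0 138;2.35 -38.5 0 0 138;2.35 -38.5 0 0 138;2.35 -38.5 0 0 138;2.35 -38.5 0 0 138;2.35 -38.5 0 0 138;2.35 -38.5 0 0 138;2.35 -38.5 0 0 138;2.35 -38.5 0 0 138;2.35 -38.5 0 0 138;0 0 20 0 138;0 0 20 0 138"

```text
time_s: 18.67
tool_pos: [0.5176, -0.3543, 0.2618]
tool_rot: [-179.8, 0.1, -176.9]
force: [0.6, 1.2, 0.0]
grip_width: 0.0398
grasp_force: 0.0
```

Call:
arm_command:
  series: "0 0 10 0 138;0 0 0 0 138;0 0 0 0 138"

```text
time_s: 18.92
tool_pos: [0.5193, -0.3488, 0.2515]
tool_rot: [180.0, -0.0, -176.5]
force: [-0.1, -0.3, -0.4]
grip_width: 0.0399
grasp_force: 0.0
```

```bash
python3 cad.py
python3 - <<'E'
from h import *
o=telemetry.get_obs();print(o['tool_pos'],o['tool_rot'],o['qpos'][6])
w=cams.read_camera("wrist");cv2.imwrite("pics/w8.png",w)
hs=cv2.cvtColor(w,cv2.COLOR_BGR2HSV)
m=cv2.inRange(hs,(45,100,30),(85,255,255));m[:,:200]=0;m[:, 450:]=0
n,l,s,c=cv2.connectedComponentsWithStats(m);i=1+s[1:,4].argmax();print(s[i],c[i])
u=np.array([.706,.043,.707]);h=np.array([.5363,-.348,.1545])
print(proj("wrist",[h,h-.0125*u,h-.025*u],o))
t=cv2.imread("pics/ct.png");hs=cv2.cvtColor(t[180:260,140:240],cv2.COLOR_BGR2HSV);m=cv2.inRange(hs,(22,150,60),(35,255,255));ys,xs=m.nonzero();print("yellow px in top",len(xs),xs.mean()+140,ys.mean()+180)
R=Ro.from_euler('z',-5.5,degrees=True).as_matrix()
print(proj("top",np.array([.4755,.3086,.165])+R@[.037,.037,0]))
E
```

```text
match 0.9731229543685913 shift px 0 0
[ 0.51965273 -0.3491424   0.2524045 ] [ 0.2253762  -0.21241552  0.26348259]
[ 0.51965273 -0.3491424   0.2524045 ] [-1.79984544e+02  5.97099399e-02 -1.76471910e+02] 135.56344347135231
[314 192  15  32 427] [320.55971897 207.5971897 ]
[[321.16891002 219.02161049]
 [321.16587747 206.91058705]
 [321.16300135 195.3429565 ]]
yellow px in top 65 156.26153846153846 202.2
[[160.40776325 200.80676199]]
```

Call:
arm_command:
  series: "0.5 0 25 0 138;0 0 25 0 138;0 0 25 0 138;0 0 25 0 138;0 0 20 0 138;0 0 13 0 138;0 0 0 0 138;0 0 0 0 255;0 0 0 0 255;0 0 0 0 255;0 0 0 0 255;0 0 0 0 255;0 0 0 0 255;0 0 0 0 255"
  squeeze: 5

```text
time_s: 20.18
tool_pos: [0.5191, -0.3498, 0.1193]
tool_rot: [-180.0, 0.1, -176.5]
force: [0.4, -0.3, 3.2]
grip_width: 0.0129
grasp_force: 5.0
```

Call:
arm_command:
  series: "5.3 0 -5.4 0 255;5.6 0 -5.1 0 255;5.8 0 -4.8 0 255;6.1 0 -4.5 0 255;6.3 0 -4.2 0 255;6.5 0 -3.9 0 255;6.7 0 -3.5 0 255;6.9 0 -3.2 0 255;7 0 -2.8 0 255;7.2 0 -2.4 0 255;7.3 0 -2 0 255;7.4 0 -1.7 0 255;7.4 0 -1.3 0 255;7.5 0 -0.9 0 255;7.5 0 -0.5 0 255;7.5 0 0 0 255;0 0 0 0 255;0 0 0 0 255"

```text
time_s: 21.68
tool_pos: [0.41, -0.3562, 0.1647]
tool_rot: [180.0, -0.0, -176.6]
force: [0.3, -0.3, -0.2]
grip_width: 0.0128
grasp_force: 5.0
```

Call:
arm_command:
  series: "0 0 0 0 255;0 0 0 0 255;0 0 -10 0 255;0 0 -20 0 255;0 0 -30 0 255;0 0 -30 0 255;0 0 -30 0 255;0 0 -20 0 255;0 0 0 0 255;0 0 0 0 255;0 0 0 0 255"
  squeeze: 15

```text
time_s: 22.6
tool_pos: [0.4105, -0.3559, 0.3043]
tool_rot: [180.0, -0.0, -176.5]
force: [-0.1, -0.2, -0.5]
grip_width: 0.0127
grasp_force: 15.0
```

```bash
python3 look.py w9
python3 - <<'E'
from h import *
s=cams.read_camera("side");cv2.imwrite("pics/s9r.png",s)
o=telemetry.get_obs();p=o['tool_pos'];c=proj("side",p-[0,0,.06])[0].astype(int);print("side crop",c-[30,50])
a=cv2.resize(s[c[1]-50:c[1]+50,c[0]-30:c[0]+37],None,fx=5.5,fy=5.5,interpolation=cv2.INTER_CUBIC)
w=cv2.imread("pics/w9r.png");b=cv2.resize(w[140:240,280:358],None,fx=5.5,fy=5.5,interpolation=cv2.INTER_CUBIC)
cv2.imwrite("pics/c9.png",np.hstack([a,b]));print(a.shape)
for L in (.11,.12,.13): print(proj("wrist",p-[0,0,L],o),proj("side",p-[0,0,L]))
E
```

```text
[ 0.41054448 -0.35585889  0.30427039] [ 1.79969039e+02 -4.22395199e-02 -1.76537411e+02] [-0.13670125 -0.17663484 -0.53972077] 22.6
holes crop [[1553.0, 1057.0], [1432.0, 1061.0], [1310.0, 1066.0], [1184.0, 1070.0]]
[[404.63065134 339.94996496]]
[[404.6451873  333.62927215]]
[[404.65923774 327.52068452]]
side crop [361 165]
(550, 368, 3)
[[320.84999554 198.12144905]] [[389.15512999 232.82094606]]
[[320.85157272 195.64303727]] [[388.75447026 236.2687874 ]]
[[320.85304938 193.32559961]] [[388.35719981 239.68390954]]
```

View pics/c9.png

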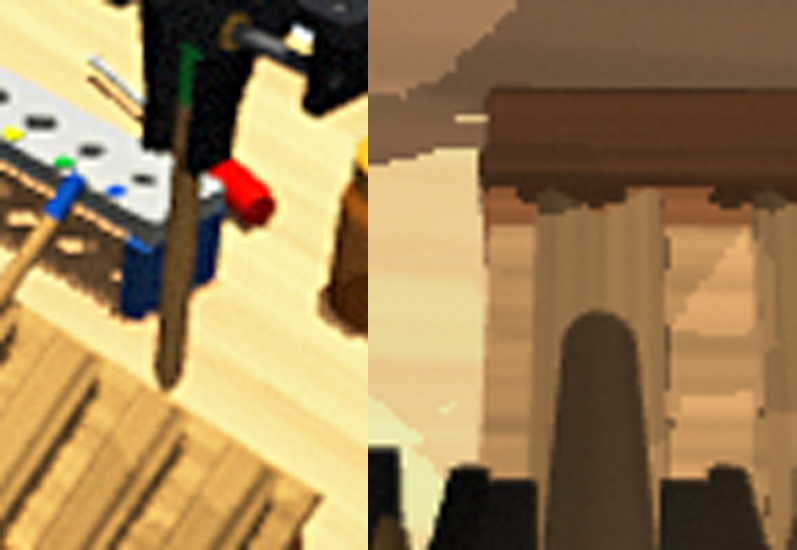

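Run:
```python
from h import *
o=telemetry.get_obs();p=o['tool_pos']
for w in ((322.2,200.6),(322.2,199.5)):
  for s in ((391.5,234.4),(391.5,235.5)):
    f=tri(w,"wrist",s,"side",o);print(f-p,proj("wrist",f,o)-w,proj("side",f)-s)
for L in (.112,.118,.124): print(at_z("wrist",[(322.2,200.6)],p[2]-L,o)[0]-p)
# dowel silhouette in wrist raw for later: foot edge
w=cv2.imread("pics/w9r.png");print(w[185:205,322].tolist()[::2])
```

```text
[ 0.00583175  0.00018671 -0.11746852] [[-1.51038737  1.60835103]] [[-0.90055926  0.08265011]]
[ 0.0066484   0.00033983 -0.12111239] [[-1.3988165   1.49052542]] [[-0.84327728  0.07737446]]
[ 0.00490892 -0.00013708 -0.1169018 ] [[-1.79427694  1.8999574 ]] [[-1.06512063  0.09362192]]
[ 5.71355307e-03  1.21406695e-05 -1.20536316e-01] [[-1.68209506  1.78229376]] [[-1.00958046  0.08870666]]
[ 0.0027907   0.00142495 -0.112     ]
[ 0.00430314  0.00154017 -0.118     ]
[ 0.00581559  0.00165538 -0.124     ]
[[69, 109, 145], [69, 109, 146], [68, 110, 147], [68, 110, 147], [69, 109, 147], [68, 110, 147], [38, 58, 76], [35, 55, 72], [34, 54, 71], [35, 53, 72]]
```

Call:
arm_command:
  series: "-20.15 25 0 0 255;-20.15 25 0 0 255;-20.15 25 0 0 255;-20.15 25 0 0 255;-20.15 25 0 0 255;-20.15 25 0 0 255;-20.15 25 0 0 255;-20.15 25 0 0 255;-20.15 25 0 0 255;-20.15 25 0 0 255;-20.15 25 0 0 255;-20.15 25 0 0 255;-20.15 25 0 0 255;0 0 25 0 255;0 0 25 0 255;0 0 25 0 255;0 0 23 0 255;0 0 5 0 255;0 0 0 0 255;0 0 0 0 255"

```text
time_s: 24.37
tool_pos: [0.6527, -0.0161, 0.202]
tool_rot: [-180.0, -0.0, -176.6]
force: [-0.2, 0.6, 0.4]
grip_width: 0.0126
grasp_force: 15.0
```

Call:
arm_command:
  series: "0 0 0 0 255;0 0 0 0 255"

```text
time_s: 24.53
tool_pos: [0.6536, -0.0161, 0.2036]
tool_rot: [180.0, 0.2, -176.6]
force: [-0.3, -0.7, -0.6]
grip_width: 0.0129
grasp_force: 15.0
```

```bash
cat > dots.py <<'E'
from h import *
import sys
col,Lt=sys.argv[1],float(sys.argv[2])
rng=dict(y=((20,110,40),(34,255,255)),g=((45,90,40),(85,255,255)),b=((95,120,40),(125,255,255)),r=((0,140,60),(6,255,255)))
o=telemetry.get_obs();w=cams.read_camera("wrist");cv2.imwrite(f"pics/d_{o['time_s']:.1f}.png",w)
print(o['tool_pos'],o['tool_rot'])
hs=cv2.cvtColor(w,cv2.COLOR_BGR2HSV)
g=np.radians(4.2)
for c in rng:
    m=cv2.inRange(hs,*map(np.array,rng[c]));m[:145]=0;m[178:]=0
    n,l,s,ce=cv2.connectedComponentsWithStats(m)
    for i in range(1,n):
        if 60<s[i,4]<250:
            d=at_z("wrist",[ce[i]],.066,o)[0];print(c,s[i,4],ce[i],"hole",d[:2]+.022*np.array([np.cos(g),np.sin(g)]))
# foot front edge: columns near centre
gr=cv2.cvtColor(w,cv2.COLOR_BGR2GRAY).astype(int)
for y in range(178,215,2): print(y,gr[y,304:342:2].tolist())
E
python3 dots.py y .119
```

```text
[ 0.6535991  -0.01613502  0.20361875] [ 1.79995198e+02  1.67428927e-01 -1.76553690e+02]
y 112 [320.58928571 172.36607143] hole [ 0.65652889 -0.01604917]
g 101 [280.63366337 172.88118812] hole [ 0.65936935 -0.05583677]
b 104 [222.13461538 160.75961538] hole [ 0.65057143 -0.11412975]
b 89 [240.8988764  173.39325843] hole [ 0.66217697 -0.09555203]
r 108 [360.67592593 171.91666667] hole [0.65372136 0.02384349]
178 [77, 77, 77, 77, 76, 79, 78, 83, 96, 96, 80, 75, 75, 75, 76, 75, 77, 74, 75]
180 [75, 76, 74, 76, 75, 75, 76, 75, 75, 75, 76, 76, 75, 75, 75, 74, 75, 73, 76]
182 [76, 78, 76, 76, 78, 77, 77, 77, 76, 77, 76, 76, 77, 76, 77, 77, 77, 75, 76]
184 [76, 77, 76, 76, 76, 77, 77, 75, 68, 69, 71, 77, 75, 77, 75, 77, 77, 77, 77]
186 [77, 77, 78, 77, 76, 77, 63, 70, 72, 71, 71, 65, 73, 78, 76, 76, 76, 77, 76]
188 [76, 77, 76, 75, 75, 65, 70, 71, 69, 70, 69, 71, 67, 77, 75, 75, 76, 75, 76]
190 [76, 75, 75, 75, 67, 69, 69, 72, 72, 72, 70, 72, 75, 65, 74, 74, 75, 75, 75]
192 [75, 75, 76, 76, 62, 69, 71, 76, 77, 78, 76, 75, 75, 60, 75, 76, 76, 76, 74]
194 [75, 76, 77, 74, 63, 75, 77, 80, 78, 7
[... 206 characters left out ...]
75, 76, 76, 75, 76, 67, 47, 49, 52, 51, 54, 50, 57, 76, 76, 76, 76, 74, 76]
202 [75, 76, 75, 75, 75, 74, 48, 51, 51, 52, 51, 53, 75, 177, 177, 170, 75, 73, 76]
204 [76, 76, 77, 74, 77, 73, 50, 49, 50, 53, 54, 51, 77, 186, 185, 186, 185, 184, 184]
206 [77, 76, 76, 77, 76, 74, 48, 49, 50, 53, 53, 52, 57, 178, 178, 179, 177, 179, 178]
208 [171, 172, 165, 77, 75, 67, 49, 47, 49, 53, 55, 51, 57, 176, 176, 177, 176, 176, 177]
210 [172, 169, 170, 170, 168, 107, 49, 48, 50, 51, 55, 53, 51, 166, 163, 163, 164, 164, 164]
212 [173, 174, 172, 172, 173, 74, 47, 49, 51, 52, 52, 54, 49, 171, 171, 171, 172, 172, 172]
214 [175, 174, 174, 176, 174, 49, 49, 48, 51, 52, 54, 53, 48, 148, 172, 173, 173, 172, 172]
```

Run:
```python
from off import *
c=lambda q:(np.array(q)-[240,130])*5
for L in (.116,.119,.122): off(c((321.3,200.7)),c((321,193.3)),L)
```

```text
foot-tcp [ 0.00448077  0.00056791 -0.116     ] hole [ 0.65574807 -0.01599627  0.066     ] tool move mm [ 2.3 -0.3 21.4]
foot-tcp [ 0.00525327  0.00061403 -0.119     ] hole [ 0.65574807 -0.01599627  0.066     ] tool move mm [ 3.  -0.3 18.4]
foot-tcp [ 0.00602578  0.00066016 -0.122     ] hole [ 0.65574807 -0.01599627  0.066     ] tool move mm [ 3.8 -0.3 15.4]
```

Call:
arm_command:
  series: "2.5 -0.3 4 0 255;0 0 5 0 255;0 0 5 0 255;0 0 4 0 255;0 0 4 0 255;0 0 4 0 255;0 0 4 0 255;0 0 0 0 255"

```text
time_s: 25.25
tool_pos: [0.6496, -0.0163, 0.1706]
tool_rot: [180.0, -0.1, -176.5]
force: [0.1, 0.0, -0.5]
grip_width: 0.0129
grasp_force: 15.0
```

Call:
arm_command:
  series: "0 0 4 0 255;0 0 4 0 255;0 0 4 0 255;0 0 4 0 255;0 0 4 0 255;0 0 3 0 255;0 0 0 0 255;0 0 0 0 255;0 0 0 0 255"

```text
time_s: 26.0
tool_pos: [0.6502, -0.0164, 0.1489]
tool_rot: [180.0, 0.0, -176.5]
force: [0.2, -0.5, -0.6]
grip_width: 0.0124
grasp_force: 15.0
```

Call:
arm_command:
  series: "0 0 -10 0 255;0 0 -15 0 255;0 0 -15 0 255;0 0 -14 0 255;0 -10 0 0 255;0 -10 0 0 255;0 -10 0 0 255;0 -9.8 0 0 255;0 0 0 0 255;0 0 0 0 255;0 0 0 0 255;0 0 0 0 255;0 0 0 0 255"

```text
time_s: 27.08
tool_pos: [0.6526, -0.0553, 0.2025]
tool_rot: [180.0, -0.0, -176.5]
force: [-0.3, -0.6, -0.3]
grip_width: 0.0126
grasp_force: 15.0
```

```bash
python3 dots.py y .119
```

```text
[ 0.65255052 -0.05526563  0.2025164 ] [ 1.79974173e+02 -1.70236306e-02 -1.76482621e+02]
y 69 [359.57971014 174.49275362] hole [ 0.65467573 -0.01628979]
b 91 [257.49450549 164.08791209] hole [ 0.65032934 -0.11793454]
r 71 [399.56338028 174.36619718] hole [0.65212455 0.02357196]
178 [76, 77, 76, 76, 76, 60, 54, 55, 52, 54, 54, 75, 75, 76, 75, 75, 74, 75, 75]
180 [77, 77, 77, 75, 77, 68, 54, 56, 54, 53, 56, 78, 78, 77, 76, 76, 76, 78, 77]
182 [77, 77, 77, 79, 78, 78, 63, 53, 54, 57, 76, 78, 78, 77, 78, 77, 77, 77, 76]
184 [75, 76, 74, 77, 76, 78, 76, 76, 77, 76, 77, 78, 76, 76, 74, 75, 76, 77, 76]
186 [76, 76, 76, 77, 77, 77, 77, 77, 77, 77, 77, 76, 77, 75, 77, 77, 77, 76, 77]
188 [77, 77, 78, 77, 76, 76, 77, 77, 77, 77, 78, 76, 78, 76, 75, 77, 76, 77, 76]
190 [77, 78, 79, 76, 77, 76, 78, 71, 70, 76, 78, 77, 77, 78, 78, 78, 78, 79, 78]
192 [78, 76, 75, 75, 76, 68, 67, 73, 72, 72, 64, 69, 76, 75, 76, 75, 76, 76, 76]
194 [74, 74, 74, 75, 72, 67, 72, 72, 71, 71, 71, 67, 75, 74, 75, 75, 75, 74, 76]
196 [75, 74, 76, 75, 66, 73, 73, 73, 63, 62, 68, 71, 65, 77, 75, 75, 76, 77, 75]
198 [76, 74, 75, 75, 63, 63, 74, 51, 52, 52, 54, 56, 66, 76, 75, 76, 75, 74, 76]
200 [74, 75, 75, 75, 64, 48, 50, 50, 49, 52, 54, 49, 57, 78, 78, 77, 77, 75, 77]
202 [76, 76, 77, 76, 74, 57, 50, 49, 51, 54, 53, 51, 51, 74, 76, 76, 75, 75, 74]
204 [75, 76, 75, 75, 73, 66, 47, 50, 51, 52, 52, 50, 66, 180, 180, 181, 172, 77, 78]
206 [74, 76, 76, 76, 78, 73, 50, 50, 52, 53, 55, 54, 58, 184, 186, 185, 185, 184, 183]
208 [75, 92, 171, 75, 77, 66, 48, 48, 49, 53, 54, 51, 59, 183, 183, 183, 182, 182, 181]
210 [180, 179, 185, 185, 186, 114, 49, 47, 50, 53, 55, 53, 53, 183, 181, 180, 181, 179, 178]
212 [179, 178, 179, 178, 178, 76, 50, 49, 48, 52, 53, 53, 47, 178, 178, 177, 177, 176, 177]
214 [181, 182, 181, 182, 180, 49, 49, 48, 50, 51, 53, 52, 49, 149, 175, 172, 172, 172, 172]
```

Run:
```python
from off import *
c=lambda q:(np.array(q)-[240,130])*5
for L in (.116,.119,.122): off(c((321.3,200.9)),c((320.1,197)),L)
```

```text
foot-tcp [ 0.00435243  0.00059195 -0.116     ] hole [ 0.65820352 -0.05586788  0.066     ] tool move mm [-1.2 -1.2 20.6]
foot-tcp [ 0.00511811  0.0006393  -0.119     ] hole [ 0.65820352 -0.05586788  0.066     ] tool move mm [-0.4 -1.2 17.6]
foot-tcp [ 0.00588378  0.00068665 -0.122     ] hole [ 0.65820352 -0.05586788  0.066     ] tool move mm [ 0.3 -1.2 14.6]
```

Shift -0.4, -1.1 and lower.

Call:
arm_command:
  series: "-0.4 -1.1 5 0 255;0 0 5 0 255;0 0 4 0 255;0 0 3 0 255;0 0 3 0 255;0 0 3 0 255;0 0 3 0 255;0 0 0 0 255;0 0 0 0 255"

```text
time_s: 27.88
tool_pos: [0.6533, -0.057, 0.1767]
tool_rot: [180.0, 0.0, -176.5]
force: [1.2, -0.3, -1.2]
grip_width: 0.0123
grasp_force: 15.0
```

Call:
arm_command:
  series: "0 0 3 0 255;0 0 3 0 255;0 0 3 0 255;0 0 3 0 255;0 0 0 0 255;0 0 0 0 255"

```text
time_s: 28.38
tool_pos: [0.6533, -0.057, 0.1644]
tool_rot: [180.0, 0.0, -176.5]
force: [2.6, 1.0, -2.0]
grip_width: 0.013
grasp_force: 15.0
```

Call:
arm_command:
  series: "-1 0 3 0 255;0 0 3 0 255;0 0 3 0 255;0 0 3 0 255;0 0 3 0 255;0 0 2 0 255;0 0 0 0 255;0 0 0 0 255;0 0 0 0 255"

```text
time_s: 29.13
tool_pos: [0.654, -0.057, 0.1473]
tool_rot: [180.0, -0.0, -176.5]
force: [3.4, 0.1, -2.1]
grip_width: 0.0127
grasp_force: 15.0
```

Call:
arm_command:
  series: "0 0 -10 0 255;0 0 -15 0 255;0 0 -20 0 255;0 0 -20 0 255;0 0 -20 0 255;0 0 -20 0 255;0 0 -25 0 255;0 0 0 0 255;0 0 0 0 255"

```text
time_s: 29.88
tool_pos: [0.6538, -0.0582, 0.2799]
tool_rot: [-180.0, 0.1, -176.6]
force: [0.6, -0.0, -1.1]
grip_width: 0.0123
grasp_force: 15.0
```

```bash
python3 cad.py
python3 - <<'E'
from h import *
o=telemetry.get_obs();p=o['tool_pos'];w=cams.read_camera("wrist");gr=cv2.cvtColor(w,cv2.COLOR_BGR2GRAY).astype(int)
print([int(x) for x in gr[185:212,321]])
t=cv2.imread("pics/ct.png");hs=cv2.cvtColor(t[180:260,140:240],cv2.COLOR_BGR2HSV);m=cv2.inRange(hs,(22,150,60),(35,255,255));ys,xs=m.nonzero();print("yellow px in top",len(xs),xs.mean()+140,ys.mean()+180)
E
```

```text
match 0.9802004098892212 shift px 0 0
[ 0.65323925 -0.0577778   0.27817755] [-0.20043471  1.16753632 -1.55611787]
[71, 77, 59, 49, 69, 125, 181, 182, 183, 180, 179, 179, 174, 97, 55, 49, 49, 50, 51, 49, 49, 50, 51, 49, 51, 49, 50]
yellow px in top 64 158.859375 201.78125
```

Call:
arm_command:
  series: "14.6 34.3 0 0 255;14.6 34.3 0 0 255;14.6 34.3 0 0 255;14.6 34.3 0 0 255;14.6 34.3 0 0 255;14.6 34.3 0 0 255;14.6 34.3 0 0 255;14.6 34.3 0 0 255;14.6 34.3 0 0 255;14.6 34.3 0 0 255;14.6 34.3 0 0 255;0 0 20 0 255;0 0 15 0 255;0 0 10 0 255;0 0 0 0 255;0 0 0 0 255;0 0 0 0 255"

```text
time_s: 31.4
tool_pos: [0.4715, 0.3093, 0.2333]
tool_rot: [180.0, 0.0, -176.6]
force: [-0.2, -0.3, -0.2]
grip_width: 0.0124
grasp_force: 15.0
```

Run:
```python
from h import *
o=telemetry.get_obs();print(o['tool_pos'],o['tool_rot'])
w=cams.read_camera("wrist");cv2.imwrite("pics/w10.png",w)
gr=cv2.cvtColor(w,cv2.COLOR_BGR2GRAY).astype(int)
print("row",[ (c,int(gr[190,c])) for c in range(280,366,2)])
print("col300",[(r,int(gr[r,300])) for r in range(160,230,2)])
R=Ro.from_euler('z',-5.5,degrees=True).as_matrix();c=np.array([.4755,.31,.085])
print(proj("wrist",[c+R@[x,y,0] for x,y in((-.0185,0),(.0185,0),(0,-.0185),(0,.0185),(.0,-.009))],o), proj("wrist",o['tool_pos']+[.005,.0006,-.119],o))
```

```text
[0.47152886 0.30926446 0.23332484] [ 1.79986113e+02  2.59310343e-02 -1.76625117e+02]
row [(280, 40), (282, 39), (284, 41), (286, 41), (288, 39), (290, 40), (292, 39), (294, 40), (296, 41), (298, 38), (300, 39), (302, 52), (304, 62), (306, 60), (308, 41), (310, 43), (312, 44), (314, 47), (316, 56), (318, 62), (320, 60), (322, 61), (324, 61), (326, 63), (328, 62), (330, 62), (332, 44), (334, 39), (336, 45), (338, 61), (340, 65), (342, 93), (344, 178), (346, 178), (348, 177), (350, 178), (352, 178), (354, 147), (356, 145), (358, 144), (360, 138), (362, 42), (364, 40)]
col300 [(160, 43), (162, 40), (164, 39), (166, 41), (168, 61), (170, 62), (172, 61), (174, 60), (176, 62), (178, 60), (180, 142), (182, 146), (184, 60), (186, 61), (188, 46), (190, 39), (192, 41), (194, 41), (196, 41), (198, 43), (200, 44), (202, 143), (204, 146), (206, 147), (208, 144), (210, 143), (212, 142), (214, 143), (216, 142), (218, 142), (220, 142), (222, 143), (224, 114), (226, 10), (228, 8)]
[[324.20413338 175.64938335]
 [318.81852968 209.59437185]
 [304.03460904 190.23146737]
 [338.83622357 195.47508376]
 [312.99879706 191.58161763]] [[321.29844371 200.71196159]]
```

Call:
arm_command:
  series: "1 0 20 0 255;0 0 20 0 255;0 0 20 0 255;0 0 15 0 255;0 0 12 0 255;0 0 8 0 255;0 0 5 0 255;0 0 3 0 255;0 0 2 0 255;0 0 2 0 255;0 0 0 0 255;0 0 0 0 255"

```text
time_s: 32.45
tool_pos: [0.4703, 0.3099, 0.1263]
tool_rot: [180.0, 0.0, -176.5]
force: [-0.1, -0.2, -0.0]
grip_width: 0.0125
grasp_force: 15.0
```

Call:
arm_command:
  series: "0 0 1 0 200;0 0 0 0 138;0 0 0 0 138;0 0 0 0 138;0 0 -15 0 138;0 0 -30 0 138;0 0 -30 0 138;0 0 -35 0 138;0 0 -35 0 138;0 0 -30 0 138;0 0 0 0 138"

```text
time_s: 33.37
tool_pos: [0.4725, 0.3112, 0.3071]
tool_rot: [179.6, 0.5, -176.6]
force: [1.1, -0.4, 0.3]
grip_width: 0.04
grasp_force: 0.0
```

Call:
arm_command:
  series: "-0.8 -37.9 0 0 138;-0.8 -37.9 0 0 138;-0.8 -37.9 0 0 138;-0.8 -37.9 0 0 138;-0.8 -37.9 0 0 138;-0.8 -37.9 0 0 138;-0.8 -37.9 0 0 138;-0.8 -37.9 0 0 138;-0.8 -37.9 0 0 138;-0.8 -37.9 0 0 138;-0.8 -37.9 0 0 138;-0.8 -37.9 0 0 138;-0.8 -37.9 0 0 138;0 0 20 0 138;0 0 20 0 138;0 0 10 0 138;0 0 0 0 138;0 0 0 0 138;0 0 0 0 138"

```text
time_s: 34.95
tool_pos: [0.5107, -0.1811, 0.2508]
tool_rot: [-180.0, 0.1, -176.5]
force: [-0.4, -0.9, 0.8]
grip_width: 0.0401
grasp_force: 0.0
```

```bash
python3 cad.py
python3 - <<'E'
from h import *
o=telemetry.get_obs();print(o['tool_pos'],o['tool_rot'],o['qpos'][6])
w=cams.read_camera("wrist")
hs=cv2.cvtColor(w,cv2.COLOR_BGR2HSV)
m=cv2.inRange(hs,(100,120,30),(125,255,255));m[:,:280]=0;m[:, 370:]=0
n,l,s,c=cv2.connectedComponentsWithStats(m);i=1+s[1:,4].argmax();print(s[i],c[i])
u=np.array([.706,.043,.707]);h=np.array([.5279,-.1802,.153])
print(proj("wrist",[h,h-.0125*u,h-.025*u],o))
t=cv2.imread("pics/ct.png");hs=cv2.cvtColor(t[180:260,140:240],cv2.COLOR_BGR2HSV)
for a,b in(((22,150,60),(35,255,255)),((45,100,40),(85,255,255))):
  ys,xs=cv2.inRange(hs,a,b).nonzero();print(len(xs),xs.mean()+140,ys.mean()+180)
E
```

```text
match 0.9620001316070557 shift px 0 0
[ 0.51080445 -0.18120788  0.25094301] [ 0.05729027  0.3201109  -0.40749095]
[ 0.51080445 -0.18120788  0.25094301] [-1.79986389e+02  1.13664301e-01 -1.76491013e+02] 114.01790734552672
[315 195  11  29 288] [320.30208333 208.99305556]
[[320.99354001 219.37134272]
 [320.99099068 207.25210315]
 [320.98859086 195.67544883]]
64 158.78125 201.71875
51 172.66666666666666 230.70588235294116
```

Call:
arm_command:
  series: "0.5 0 25 0 138;0 0 25 0 138;0 0 25 0 138;0 0 25 0 138;0 0 20 0 138;0 0 14 0 138;0 0 0 0 138;0 0 0 0 255;0 0 0 0 255;0 0 0 0 255;0 0 0 0 255;0 0 0 0 255;0 0 0 0 255;0 0 0 0 255"
  squeeze: 5

```text
time_s: 36.22
tool_pos: [0.51, -0.1816, 0.1163]
tool_rot: [-180.0, 0.1, -176.5]
force: [0.9, 0.5, 1.7]
grip_width: 0.0096
grasp_force: 5.0
```

Call:
arm_command:
  series: "5.3 0 -5.4 0 255;5.6 0 -5.1 0 255;5.8 0 -4.8 0 255;6.1 0 -4.5 0 255;6.3 0 -4.2 0 255;6.5 0 -3.9 0 255;6.7 0 -3.5 0 255;6.9 0 -3.2 0 255;7 0 -2.8 0 255;7.2 0 -2.4 0 255;7.3 0 -2 0 255;7.4 0 -1.6 0 255;7.4 0 -1.2 0 255;7.5 0 -0.7 0 255;7.5 0 -0.3 0 255;4 0 0 0 255;0 0 0 0 255;0 0 0 0 255"

```text
time_s: 37.72
tool_pos: [0.4048, -0.1877, 0.1613]
tool_rot: [180.0, -0.0, -176.5]
force: [0.0, -0.1, 0.8]
grip_width: 0.0094
grasp_force: 5.0
```

Call:
arm_command:
  series: "0 0 0 0 255;0 0 0 0 255;0 0 -10 0 255;0 0 -20 0 255;0 0 -30 0 255;0 0 -30 0 255;0 0 -30 0 255;0 0 -20 0 255;0 0 0 0 255;0 0 0 0 255;0 0 0 0 255"
  squeeze: 15

```text
time_s: 38.63
tool_pos: [0.4048, -0.1877, 0.3008]
tool_rot: [180.0, -0.1, -176.5]
force: [-0.1, 0.9, -1.1]
grip_width: 0.0094
grasp_force: 15.0
```

Run:
```python
from h import *
o=telemetry.get_obs();p=o['tool_pos']
w=cams.read_camera("wrist");s=cams.read_camera("side");cv2.imwrite("pics/w11r.png",w);cv2.imwrite("pics/s11r.png",s)
c=proj("side",p-[0,0,.06])[0].astype(int);print("side crop",c-[30,50])
for L in (.11,.12,.13): print(proj("wrist",p-[0,0,L],o),proj("side",p-[0,0,L]))
gr=cv2.cvtColor(w,cv2.COLOR_BGR2GRAY).astype(int)
for y in range(182,216,2): print(y,gr[y,308:336:2].tolist())
gs=cv2.cvtColor(s,cv2.COLOR_BGR2GRAY).astype(int);q=proj("side",p-[0,0,.12])[0].astype(int);print(q)
for y in range(q[1]-8,q[1]+8): print(y,gs[y,q[0]-8:q[0]+9].tolist())
```

```text
side crop [312 135]
[[320.96909548 198.03952492]] [[341.66697671 202.60827275]]
[[320.97717964 195.55647891]] [[341.50711902 205.88362542]]
[[320.9847403  193.23469248]] [[341.34852655 209.13104151]]
182 [147, 109, 99, 107, 107, 102, 108, 104, 115, 113, 111, 115, 104, 172]
184 [138, 108, 100, 107, 108, 102, 107, 103, 115, 113, 112, 115, 105, 164]
186 [131, 101, 99, 106, 107, 103, 106, 105, 114, 113, 112, 115, 106, 101]
188 [126, 102, 98, 107, 108, 103, 107, 104, 114, 113, 111, 113, 105, 100]
190 [133, 103, 99, 109, 107, 102, 107, 103, 115, 113, 110, 115, 106, 105]
192 [134, 104, 98, 106, 108, 104, 107, 93, 114, 112, 109, 116, 107, 152]
194 [130, 103, 99, 106, 107, 63, 45, 44, 50, 112, 111, 116, 107, 149]
196 [125, 101, 98, 107, 104, 43, 43, 44, 46, 57, 111, 115, 107, 151]
198 [120, 103, 97, 107, 72, 44, 43, 42, 45, 49, 111, 116, 106, 148]
200 [132, 104, 99, 105, 57, 43, 44, 45, 47, 50, 110, 113, 106, 153]
202 [130, 103, 99, 107, 54, 41, 43, 43, 49, 50, 112, 116, 107, 89]
204 [131, 102, 99, 107, 43, 40, 43, 45, 47, 51, 111, 115, 108, 84]
206 [130, 103, 98, 107, 41, 43, 46, 47, 47, 50,
[... 996 characters left out ...]
 230, 229, 230, 235, 234, 160, 124, 207, 245, 236, 232, 232, 232, 232]
206 [236, 237, 235, 233, 231, 230, 230, 233, 237, 231, 243, 237, 236, 235, 233, 229, 230]
207 [239, 238, 235, 235, 235, 233, 232, 230, 232, 233, 234, 232, 233, 233, 231, 233, 234]
208 [242, 241, 238, 237, 235, 236, 235, 233, 229, 231, 231, 230, 232, 232, 230, 230, 234]
209 [242, 242, 241, 239, 236, 235, 234, 235, 234, 233, 231, 231, 233, 232, 232, 230, 230]
210 [239, 242, 243, 243, 240, 239, 238, 236, 234, 233, 234, 231, 232, 233, 233, 234, 232]
211 [233, 239, 241, 242, 241, 241, 240, 239, 237, 236, 234, 234, 233, 232, 234, 232, 232]
212 [234, 232, 235, 239, 242, 242, 242, 240, 238, 237, 236, 236, 237, 235, 233, 234, 235]
```

Call:
arm_command:
  series: "-26.1 11.6 0 0 255;-26.1 11.6 0 0 255;-26.1 11.6 0 0 255;-26.1 11.6 0 0 255;-26.1 11.6 0 0 255;-26.1 11.6 0 0 255;-26.1 11.6 0 0 255;-26.1 11.6 0 0 255;-26.1 11.6 0 0 255;-26.1 11.6 0 0 255;0 0 25 0 255;0 0 25 0 255;0 0 25 0 255;0 0 19 0 255;0 0 5 0 255;0 0 0 0 255;0 0 0 0 255;0 0 0 0 255;0 0 0 0 255"

```text
time_s: 40.32
tool_pos: [0.6596, -0.0566, 0.204]
tool_rot: [-180.0, 0.2, -176.6]
force: [-0.3, 0.9, -0.3]
grip_width: 0.0093
grasp_force: 15.0
```

```bash
python3 dots.py y .119
```

```text
[ 0.65959272 -0.05655059  0.20404715] [-1.79992000e+02  1.51448013e-01 -1.76552396e+02]
y 119 [361.42857143 169.19327731] hole [ 0.65696847 -0.01604213]
g 110 [321.30909091 169.79090909] hole [ 0.65992765 -0.05592889]
b 89 [259.49438202 156.92134831] hole [ 0.65069127 -0.11763212]
b 108 [281.2962963  170.56481481] hole [ 0.66303042 -0.09574164]
r 109 [401.39449541 168.44036697] hole [0.65382706 0.02375319]
178 [76, 76, 76, 76, 77, 79, 77, 77, 77, 77, 76, 75, 76, 78, 76, 76, 78, 78, 78]
180 [77, 77, 77, 76, 77, 77, 76, 75, 77, 75, 76, 78, 77, 76, 75, 76, 78, 76, 77]
182 [78, 75, 76, 77, 77, 78, 77, 76, 76, 77, 78, 78, 77, 78, 77, 77, 77, 77, 78]
184 [77, 78, 76, 77, 76, 76, 76, 64, 65, 68, 64, 63, 77, 76, 76, 76, 76, 76, 77]
186 [78, 76, 76, 77, 77, 78, 66, 72, 71, 72, 72, 69, 65, 77, 76, 76, 76, 76, 75]
188 [77, 74, 74, 75, 74, 66, 73, 71, 72, 72, 72, 72, 69, 69, 75, 75, 76, 75, 74]
190 [76, 77, 76, 78, 78, 65, 74, 73, 73, 73, 73, 71, 65, 67, 76, 76, 76, 77, 75]
192 [75, 76, 75, 75, 73, 63, 58, 77, 78, 70, 76, 74, 49, 66, 74, 74, 72, 74, 75]
194 [76, 77, 78, 77, 78, 68, 49, 50, 46, 4
[... 215 characters left out ...]
6, 76, 76, 75, 51, 47, 46, 47, 49, 50, 75, 76, 76, 77, 75, 76, 77]
202 [75, 77, 76, 78, 76, 75, 51, 44, 47, 49, 50, 54, 177, 177, 177, 170, 77, 77, 77]
204 [77, 75, 75, 76, 75, 77, 44, 44, 47, 47, 52, 55, 179, 179, 178, 177, 178, 176, 169]
206 [77, 77, 77, 77, 78, 78, 43, 46, 47, 51, 49, 55, 181, 180, 180, 180, 180, 177, 170]
208 [170, 170, 163, 74, 75, 72, 44, 46, 46, 49, 51, 51, 175, 174, 173, 171, 172, 171, 174]
210 [183, 182, 182, 182, 181, 179, 44, 46, 48, 50, 53, 52, 148, 179, 178, 179, 177, 178, 176]
212 [180, 180, 178, 178, 179, 174, 42, 46, 47, 51, 53, 51, 121, 175, 178, 177, 176, 175, 175]
214 [182, 183, 183, 184, 184, 178, 43, 46, 47, 49, 52, 52, 122, 180, 181, 180, 179, 180, 179]
```

Run:
```python
from off import *
c=lambda q:(np.array(q)-[240,130])*5
for L in (.115,.118,.121): off(c((321.3,196)),c((321.8,190.9)),L)
```

```text
foot-tcp [-0.00035872  0.0002651  -0.115     ] hole [ 0.6592949  -0.05569547  0.066     ] tool move mm [-0.2  0.5 22.9]
foot-tcp [ 0.00036354  0.00030784 -0.118     ] hole [ 0.6592949  -0.05569547  0.066     ] tool move mm [ 0.6  0.5 19.9]
foot-tcp [ 0.00108581  0.00035059 -0.121     ] hole [ 0.6592949  -0.05569547  0.066     ] tool move mm [ 1.3  0.5 16.9]
```

Call:
arm_command:
  series: "0.5 0.4 5 0 255;0 0 5 0 255;0 0 4 0 255;0 0 4 0 255;0 0 4 0 255;0 0 4 0 255;0 0 4 0 255;0 0 0 0 255;0 0 0 0 255"

```text
time_s: 41.12
tool_pos: [0.6581, -0.0559, 0.1721]
tool_rot: [180.0, -0.0, -176.6]
force: [0.4, 0.5, -0.2]
grip_width: 0.0098
grasp_force: 15.0
```

Call:
arm_command:
  series: "0 0 4 0 255;0 0 4 0 255;0 0 4 0 255;0 0 4 0 255;0 0 4 0 255;0 0 4 0 255;0 0 0 0 255;0 0 0 0 255;0 0 0 0 255"

```text
time_s: 41.87
tool_pos: [0.6583, -0.056, 0.1485]
tool_rot: [180.0, 0.0, -176.6]
force: [0.7, 0.5, -0.4]
grip_width: 0.0097
grasp_force: 15.0
```

Call:
arm_command:
  series: "0 0 -10 0 255;0 0 -15 0 255;0 0 -15 0 255;0 0 -14 0 255;0 -10 0 0 255;0 -10 0 0 255;0 -10 0 0 255;0 -9.8 0 0 255;0 0 0 0 255;0 0 0 0 255;0 0 0 0 255;0 0 0 0 255;0 0 0 0 255"

```text
time_s: 42.95
tool_pos: [0.6607, -0.0948, 0.2021]
tool_rot: [180.0, -0.0, -176.5]
force: [-0.2, 0.1, -0.6]
grip_width: 0.0098
grasp_force: 15.0
```

```bash
python3 dots.py y .118
```

```text
[ 0.66070761 -0.09477091  0.20214365] [ 1.79973782e+02 -1.13134152e-02 -1.76484506e+02]
y 114 [400.07017544 171.12280702] hole [ 0.65697307 -0.01592355]
g 110 [359.71818182 171.68181818] hole [ 0.65997152 -0.0559606 ]
b 101 [294.28712871 158.87128713] hole [ 0.65117581 -0.12127532]
b 104 [319.59615385 172.15384615] hole [ 0.66283481 -0.09568842]
r 103 [439.91262136 170.27184466] hole [0.65367127 0.0237672 ]
178 [78, 79, 79, 79, 77, 78, 76, 45, 47, 58, 78, 78, 78, 80, 81, 78, 80, 78, 78]
180 [75, 76, 76, 75, 75, 77, 76, 76, 77, 77, 76, 76, 77, 77, 76, 78, 76, 75, 77]
182 [75, 77, 77, 77, 77, 77, 77, 77, 76, 77, 79, 77, 78, 78, 77, 77, 77, 77, 77]
184 [77, 76, 76, 75, 76, 75, 77, 77, 77, 74, 76, 76, 76, 76, 76, 76, 76, 78, 77]
186 [76, 76, 77, 76, 76, 77, 77, 77, 77, 76, 76, 77, 78, 76, 77, 78, 76, 76, 78]
188 [77, 78, 77, 77, 76, 76, 65, 69, 70, 64, 69, 75, 76, 76, 76, 77, 78, 76, 77]
190 [72, 73, 73, 74, 73, 65, 77, 77, 75, 75, 74, 68, 74, 73, 75, 73, 74, 76, 75]
192 [76, 75, 76, 76, 74, 61, 75, 76, 75, 70, 75, 61, 76, 78, 76, 77, 77, 77, 77]
194 [74, 74, 74, 74, 73, 53, 63, 56, 48, 
[... 207 characters left out ...]
73, 73, 74, 75, 74, 74, 56, 46, 46, 47, 50, 52, 74, 77, 76, 76, 75, 77, 77]
202 [76, 76, 77, 77, 76, 77, 50, 43, 44, 46, 51, 52, 77, 77, 77, 77, 76, 77, 76]
204 [76, 75, 75, 74, 74, 75, 52, 45, 45, 49, 51, 55, 175, 175, 177, 176, 177, 76, 76]
206 [78, 77, 76, 76, 77, 77, 43, 45, 47, 49, 52, 52, 184, 184, 183, 183, 185, 184, 182]
208 [76, 77, 77, 77, 75, 77, 44, 45, 47, 51, 51, 52, 188, 187, 188, 187, 188, 186, 186]
210 [180, 179, 180, 184, 184, 182, 44, 46, 47, 52, 53, 54, 152, 181, 180, 179, 178, 178, 177]
212 [190, 190, 188, 189, 189, 184, 42, 47, 47, 49, 52, 52, 127, 188, 188, 187, 187, 185, 186]
214 [185, 186, 184, 184, 184, 179, 45, 45, 48, 51, 53, 52, 123, 182, 183, 184, 183, 182, 181]
```

Run:
```python
from off import *
c=lambda q:(np.array(q)-[240,130])*5
for L in (.115,.118,.121): off(c((321.3,196.4)),c((320.1,193.3)),L)
```

```text
foot-tcp [-0.00026929  0.00031351 -0.115     ] hole [ 0.66235655 -0.095628    0.066     ] tool move mm [-1.9 -1.2 21.2]
foot-tcp [ 0.00044887  0.00035792 -0.118     ] hole [ 0.66235655 -0.095628    0.066     ] tool move mm [-1.1 -1.2 18.2]
foot-tcp [ 0.00116703  0.00040233 -0.121     ] hole [ 0.66235655 -0.095628    0.066     ] tool move mm [-0.4 -1.2 15.2]
```

Call:
arm_command:
  series: "-1.1 -1.2 5 0 255;0 0 5 0 255;0 0 4 0 255;0 0 3 0 255;0 0 3 0 255;0 0 3 0 255;0 0 2 0 255;0 0 0 0 255;0 0 0 0 255"

```text
time_s: 43.75
tool_pos: [0.6618, -0.0968, 0.1773]
tool_rot: [180.0, 0.0, -176.5]
force: [0.2, -0.2, 0.7]
grip_width: 0.0097
grasp_force: 15.0
```

Call:
arm_command:
  series: "0 0 3 0 255;0 0 3 0 255;0 0 3 0 255;0 0 0 0 255;0 0 0 0 255"

```text
time_s: 44.17
tool_pos: [0.662, -0.0965, 0.168]
tool_rot: [180.0, 0.0, -176.5]
force: [1.5, 0.0, -1.8]
grip_width: 0.0098
grasp_force: 15.0
```

Call:
arm_command:
  series: "-0.5 0 3 0 255;0 0 3 0 255;0 0 3 0 255;0 0 3 0 255;0 0 3 0 255;0 0 3 0 255;0 0 2 0 255;0 0 0 0 255;0 0 0 0 255;0 0 0 0 255"

```text
time_s: 45.0
tool_pos: [0.6622, -0.0966, 0.1482]
tool_rot: [180.0, -0.0, -176.5]
force: [1.0, 0.9, -1.0]
grip_width: 0.0094
grasp_force: 15.0
```

```bash
python3 cad.py
python3 - <<'E'
from h import *
o=telemetry.get_obs();w=cams.read_camera("wrist");s=cams.read_camera("side")
c=np.zeros((500,800,3),np.uint8)
c[:,:500]=cv2.resize(s[150:250,320:420],None,fx=5,fy=5,interpolation=cv2.INTER_CUBIC)
c[:300,500:]=cv2.resize(w[140:240,270:370],None,fx=3,fy=3)
t=cv2.imread("pics/ct.png");c[300:,500:]=cv2.resize(t[185:258,140:249],(300,200))
cv2.imwrite("pics/c12.png",c)
E
```

```text
match 0.9614891409873962 shift px 0 0
[ 0.66223966 -0.09663959  0.14831608] [ 1.7143167   0.09300776 -2.06454297]
```

View pics/c12.png

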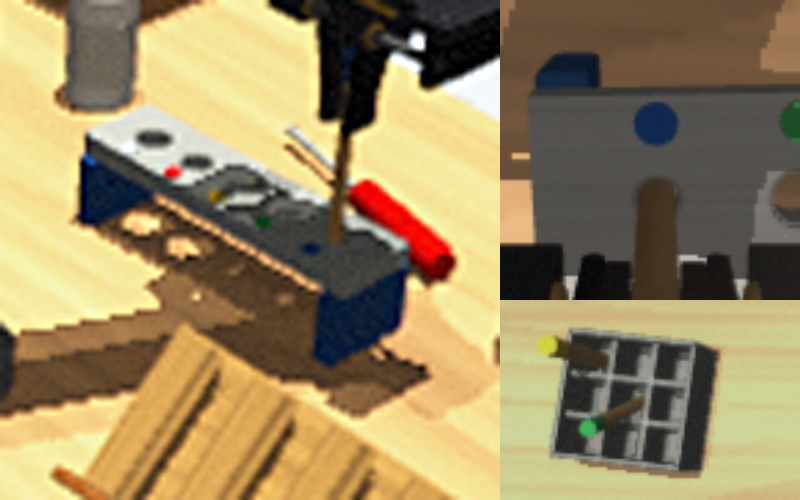

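Call:
arm_command:
  series: "0 0 -10 0 255;0 0 -15 0 255;0 0 -20 0 255;0 0 -25 0 255;0 0 -30 0 255;0 0 -30 0 255;0 0 0 0 255"

```text
time_s: 45.73
tool_pos: [0.6645, -0.0986, 0.2864]
tool_rot: [-179.9, 0.6, -176.6]
force: [-0.0, -0.4, 0.6]
grip_width: 0.0093
grasp_force: 15.0
```

Call:
arm_command:
  series: "11.9 34.05 0 0 255;11.9 34.05 0 0 255;11.9 34.05 0 0 255;11.9 34.05 0 0 255;11.9 34.05 0 0 255;11.9 34.05 0 0 255;11.9 34.05 0 0 255;11.9 34.05 0 0 255;11.9 34.05 0 0 255;11.9 34.05 0 0 255;11.9 34.05 0 0 255;0 0 20 0 255;0 0 20 0 255;0 0 5 0 255;0 0 0 0 255;0 0 0 0 255;0 0 0 0 255"

```text
time_s: 47.15
tool_pos: [0.5101, 0.2688, 0.2349]
tool_rot: [179.9, 0.1, -176.6]
force: [0.3, 1.2, 0.3]
grip_width: 0.0092
grasp_force: 15.0
```

```bash
python3 cad.py
python3 - <<'E'
from h import *
o=telemetry.get_obs();print(o['tool_pos'],o['tool_rot'])
w=cams.read_camera("wrist");gr=cv2.cvtColor(w,cv2.COLOR_BGR2GRAY).astype(int)
print("row",[ (c,int(gr[188,c])) for c in range(284,366,2)])
R=Ro.from_euler('z',-5.5,degrees=True).as_matrix();c=np.array([.4755,.31,.085])
print(proj("wrist",[c+R@[x,y,0] for x,y in((.037,-.037),(.0185,-.037),(.0555,-.037),(.037,-.0555),(.037,-.0185))],o), proj("wrist",o['tool_pos']+[.0004,.0003,-.118],o))
E
```

```text
match 0.555711030960083 shift px 0 0
[0.51010002 0.26889128 0.23491307] [-0.14296897  0.88019102 -0.20225315]
[0.51010002 0.26889128 0.23491307] [ 1.79932170e+02  1.14231955e-01 -1.76622841e+02]
row [(284, 181), (286, 180), (288, 180), (290, 179), (292, 178), (294, 178), (296, 180), (298, 179), (300, 175), (302, 56), (304, 57), (306, 33), (308, 37), (310, 37), (312, 38), (314, 38), (316, 38), (318, 37), (320, 38), (322, 36), (324, 41), (326, 40), (328, 42), (330, 55), (332, 35), (334, 38), (336, 51), (338, 58), (340, 62), (342, 87), (344, 87), (346, 87), (348, 88), (350, 87), (352, 88), (354, 85), (356, 58), (358, 58), (360, 41), (362, 37), (364, 36)]
[[321.6248757  187.41177078]
 [324.35643246 170.14293438]
 [318.9686125  204.20657629]
 [304.19644455 184.77854257]
 [338.97472369 190.03548034]] [[321.14454358 196.08764776]]
```

Call:
arm_command:
  series: "1 0 20 0 255;0 0 20 0 255;0 0 20 0 255;0 0 15 0 255;0 0 12 0 255;0 0 8 0 255;0 0 5 0 255;0 0 4 0 255;0 0 3 0 255;0 0 2 0 255;0 0 0 0 255;0 0 0 0 255"

```text
time_s: 48.25
tool_pos: [0.5083, 0.2693, 0.1248]
tool_rot: [180.0, 0.0, -176.5]
force: [-0.2, 0.4, -1.0]
grip_width: 0.0095
grasp_force: 15.0
```

Call:
arm_command:
  series: "0 0 1 0 220;0 0 0 0 160;0 0 0 0 138;0 0 0 0 138;0 0 -15 0 138;0 0 -30 0 138;0 0 -30 0 138;0 0 -35 0 138;0 0 -35 0 138;0 0 -30 0 138;0 -35 0 0 138;0 -38 0 0 138;0 -38 0 0 138;0 -38 0 0 138;0 -38 0 0 138;0 -38 0 0 138;0 0 0 0 138;0 0 0 0 138;0 0 0 0 138;0 0 0 0 138"

```text
time_s: 49.92
tool_pos: [0.5215, 0.0464, 0.2982]
tool_rot: [180.0, -0.0, -176.4]
force: [0.4, 0.1, 0.7]
grip_width: 0.0401
grasp_force: 0.0
```

```bash
python3 cad.py
python3 - <<'E'
from h import *
t=cv2.imread("pics/ct.png");hs=cv2.cvtColor(t[180:260,130:240],cv2.COLOR_BGR2HSV)
s=cams.read_camera("side");cv2.imwrite("pics/sf.png",s);h2=cv2.cvtColor(s[90:200,220:310],cv2.COLOR_BGR2HSV)
for n,a,b in(("y",(22,150,60),(35,255,255)),("g",(45,100,40),(85,255,255)),("b",(100,120,40),(125,255,255))):
  ys,xs=cv2.inRange(hs,a,b).nonzero();A=np.array([xs.mean()+130,ys.mean()+180]) if len(xs) else None
  y2,x2=cv2.inRange(h2,a,b).nonzero();B=np.array([x2.mean()+220,y2.mean()+90]) if len(x2) else None
  print(n,len(xs),A,len(x2),B, tri(A,"top",B,"side") if A is not None and B is not None else None)
# bystanders unchanged in top view
r=cv2.imread("pics/top0.png");d=cv2.absdiff(t,r).max(2)>60
for nm,(x,y) in dict(jar=(393,115),glue=(228,120),tin=(175,137),tape=(312,240),off=(436,144),scr=(318,112)).items(): print(nm,d[y-20:y+20,x-22:x+22].mean())
E
```

```text
match 0.9106597900390625 shift px 0 0
[0.5215167  0.04650143 0.29819498] [-0.00718112 -0.09610214  0.30995067]
y 62 [158.43548387 201.5483871 ] 38 [267.97368421 130.84210526] [0.51482906 0.34714059 0.16191549]
g 52 [172.59615385 230.78846154] 30 [257.3        139.56666667] [0.45008348 0.31140297 0.16063722]
b 33 [190.27272727 203.21212121] 14 [278.57142857 139.07142857] [0.51217351 0.27567269 0.1592167 ]
jar 0.0
glue 0.35568181818181815
tin 0.0
tape 0.5352272727272728
off 0.0
scr 0.07897727272727273
```

Run:
```python
from h import *
a=cv2.imread("pics/side0.png");b=cv2.imread("pics/sf.png")
for nm,(x0,y0,x1,y1) in dict(glue=(328,128,352,175),tape=(292,208,326,238)).items():
    m=cv2.matchTemplate(b[y0-15:y1+15,x0-15:x1+15],a[y0:y1,x0:x1],cv2.TM_CCOEFF_NORMED);print(nm,cv2.minMaxLoc(m)[1::2])
o=telemetry.get_obs();print(o['time_s'],o['grasp_force'])
print(env.sign_off())
```

```text
glue (0.9972030520439148, (15, 15))
tape (0.7300670742988586, (15, 15))
50.0167 0.0
the job is handed in; nothing more can be done
None
```

The job is handed in at about 50 s. Red was absent. Yellow, green and blue each went through the hole one size too big and then their own, and all three now stand head up in the smaller caddy; the last images showed no bystander or caddy shift, though the arm partly covered the tape, and the hand-in returned no verdict.

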